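Swap flakers for cobbles in the knapper's case

TASK

Get the knapping bench ready: swing the lid of the black case open until it stays open by itself, then lift out every wooden flaker and lay it in the wooden tray without dropping it. When all flakers are out, tip the flint cobbles out of the dipper pan into the case, stand the empty pan upright on the leather pad again and shut the case lid fully over the cobbles. Leave the cup and the antler billet where they are.

Things in the scene. Friction and masses are not known exactly. Their poses are not given: they have to be found in the camera images.
- case: The lower half of a black clamshell tool case, fixed to the bench, 180 mm (its x) by 280 mm (its y) by 30 mm high; walls and floor 6 mm thick; origin at the centre of its underside, z up. Two grey foam bars 12 mm wide run along y at x = -50 and +50 mm, their tops 16 mm above the underside; the flakers lie across them. The lid is hinged on the +x (far) rim.
- lid (a joint): Angle of the case lid in rad: 0 shut, 1.75 fully open against its stop. The lid weighs 0.35 kg on a free, lightly damped hinge: below its balance point at about 1.35 rad it falls shut by itself, beyond it falls open and stays there.
- lid_hinge (a point): Middle of the hinge axis, on the case's far rim, 30 mm above the bench. This frame turns with the lid: y lies along the hinge; the lid extends 180 mm to -x and 24 mm to +z of it (z points out of the lid's top face).
- lid_handle (a point): Middle of the round steel bar handle on the lid's top face: a bar about 10 mm thick and 90 mm long, parallel to the hinge, standing 35 mm off the face, 155 mm from the hinge line and 25 mm from the lid's free edge. Frame turns with the lid.
- lid_edge (a point): Middle of the lid's free (front) edge, at its top face; 180 mm from the hinge line and 24 mm to z. Frame turns with the lid.
- tray: Open wooden tray fixed to the bench, 200 mm (its x) by 230 mm (its y) by 30 mm high, walls and floor 5 mm; origin at the centre of its underside, z up. It is to the left or to the right of the case.
- pad: Square brown leather pad fixed to the bench, 200 x 200 x 4 mm; origin at the centre of its underside, z up. It is on the other side of the case from the tray.
- pan_mid (a point): Centre (half-way up) of the loose dipper pan: round steel pan 60 mm high, 112 mm across the mouth, 84 mm across the base, flared wall 4 mm thick, 0.18 kg; 30 mm above its underside; z points out of the mouth; its wall leans out 13 degrees, so cobbles roll out once it is tipped past about 80 degrees; a straight stub handle points to the pan's -x.
- pan_grip (a point): Point to grip on the pan's dark round wooden handle (16 mm diameter, level, along the pan's x, from 58 to 152 mm from the pan's axis): 105 mm to -x from the pan's axis, 50 mm above the pan's underside, 10 mm below the rim. Same axes as pan_mid.
- flaker0_mid (a point): Centre of the handle of a pressure flaker (one of up to three alike; may be absent): square wooden handle 100 x 24 x 24 mm along its x, with a thin copper bit (10 mm diameter) that runs on 40 mm further from the +x end; 0.09 kg. Starts lying in the case along the case's x, either way round.
- flaker1_mid (a point): Centre of the handle of a pressure flaker (one of up to three alike; may be absent): square wooden handle 100 x 24 x 24 mm along its x, with a thin copper bit (10 mm diameter) that runs on 40 mm further from the +x end; 0.09 kg. Starts lying in the case along the case's x, either way round.
- flaker2_mid (a point): Centre of the handle of a pressure flaker (one of up to three alike; may be absent): square wooden handle 100 x 24 x 24 mm along its x, with a thin copper bit (10 mm diameter) that runs on 40 mm further from the +x end; 0.09 kg. Starts lying in the case along the case's x, either way round.
- cobble0_mid (a point): Centre of a rounded flint cobble, 28 mm across, 35 g (one of up to four alike; may be absent). Starts in the pan.
- cobble1_mid (a point): Centre of a rounded flint cobble, 28 mm across, 35 g (one of up to four alike; may be absent). Starts in the pan.
- cobble2_mid (a point): Centre of a rounded flint cobble, 28 mm across, 35 g (one of up to four alike; may be absent). Starts in the pan.
- cobble3_mid (a point): Centre of a rounded flint cobble, 28 mm across, 35 g (one of up to four alike; may be absent). Starts in the pan.
- cup: Bystander: white paper-coloured cup, 115 mm high, 84 mm across; origin under its centre.
- antler: Bystander: pale antler billet 180 mm long, 28 mm thick, lying on the bench; origin under its middle.

How it is judged:
By the outcome, as a careful person would: the job done as asked, in the order asked, and still so for the second after the job is handed in, with the robot touching nothing.
Of flaker0, flaker1, flaker2 only 2 to 3 are there at a start; the rules pass over those that are not, and their reading is None.
Of cobble0, cobble1, cobble2, cobble3 only 2 to 4 are there at a start; the rules pass over those that are not, and their reading is None.
At some moment in a run one of flaker0, flaker1, flaker2, pan may be knocked a few centimetres aside while the robot is not near it.
It also fails if it takes over 200 s, if anything falls off the work surface, if the arm or the gripper's body presses on something with over 40 N, if the wrist force passes 120 N, or if a joint passes its speed limit or range.

ROBOT

A 6-joint arm with a two-finger parallel gripper is mounted at the origin on the work surface. World frame = base frame: x ahead of the robot, y to its left, z up, the work surface at z = 0. Lengths are in m, angles in rad, forces in N, time in s.
With the tool pointing down it reaches from about 0.425 to 1.125 m from the base axis. Payload 14.9 kg.
Tool frame: the origin (TCP) lies midway between the tips of the shut fingers; the grasp point (between the pads) lies 19 mm behind it; z points along the fingers, y is the line along which they close (so a half turn about z gives the same grasp; the last joint's range is limited). The gripper opens to 91 mm and grips with 3 to 60 N. Pads are 32 mm wide; open, the fingers measure 118 mm over their backs; the gripper's body (76 mm by 178 mm) begins 60 mm behind the grasp point.
Start: joints at [1.109, 0.379, 1.734, -0, 1.028, -0.033], TCP at [0.291, 0.637, 0.214] pointing down, gripper open.
Joint ranges: [-2.77, 2.77], [-0.74, 2.19], [0, 2.66], [-1.06, 4.2], [0.31, 2.87], [-3.08, 3.08]. Speed limits (rad/s): [1.89, 1.89, 2.39, 3.14, 3.14, 3.14].

INTERFACE

Orientations are given as a 3x3 rotation matrix whose columns are the frame's x, y, z axes.
In Python, from station import manip, cams, ticket gives the robot as it stands.
- The arm moves only by the tool apply_moves, never from a script. Its argument "rows" is a list of rows, each an object of numbers: "fingers": the opening in per cent of the stroke, from 0 (shut) to 100 (fully open); "x", "y", "z": the shift along the tool's x, y, z in cm; "roll": the turn about the tool's z in rad. In form: [{"fingers": .., "x": .., "y": .., "z": .., "roll": ..}, ...]. A call has 1 to 12 rows; each row is the pose to reach, as a shift and turn from the pose commanded when the call began, along the tool's axes at that moment; what a row does not reach only later rows make up. A row lasts 1/12 s, in which the tool goes at most 41.7 mm and 7.16 degrees, less where a joint would pass 70% of its speed; a pose out of reach is approached as far as the arm can. A call with a gripper value outside its range is refused whole. The fingers move at their own pace and stop on an object; "grip_force" is the grip in N (left out, the last holds). Time passes only in rows, so rows that repeat a pose let the fingers close. It gives the time, the measured TCP pose, the force, the opening and the grip force at its end, in the units of the state.
- manip.observe(): the state, without advancing time (a new reading comes with each control period).
- cams.read_camera(name): name is "scene" or "top" or "wrist"; returns a dict with "img" (420x560x3 uint8, blue, green, red), "range_z" (420x560 float32, m along the optical axis (not along the pixel's ray), 0 where there is no reading), "vertical_fov" (degrees; the focal length in pixels is half the picture's height over the tangent of half this angle, whatever the lens; pixels are square), "cx", "cy" (the principal point, pixels), "origin" and "attitude" of the camera in the world; the wrist camera has in their place "T_tool_cam" (4x4, takes a point from camera to tool coordinates, whose origin is the TCP and whose axes are the flange's). Camera axes: x right, y up, looking along -z (the intrinsics and any distortion apply to the point x, -y, -z); pixel columns grow to the right and rows downward; lengths in m; the calibration is good to about 2 mm. The wrist camera is an equidistant fisheye: a pixel r from the principal point sees the ray r / f radians off the axis. A picture is of the moment at which its call begins: read the wrist's pose just before it.
- ticket.job_done(): hands the job in; it is judged then, once.
The state is a dict: "clock": time; "qpos": joint angles; "qvel": joint speeds; "joint_torque": joint torques, N m; "tcp_pos": TCP position; "orientation": TCP orientation; "wrist_force": force on the tool from outside, world axes, zero at the start; "torque": the same for the moment, N m; "grip_width": finger opening in m; "finger_force": force on a finger pad.
Only numpy, scipy, OpenCV 4.12 (cv2) and the standard library are available. Lean on these libraries where they do the work, as an engineer would, in place of code of your own. Each camera call takes 0.05 s, during which the arm holds its last target. There are 200 camera calls.

## Working session

There is one attempt and no reset: what is moved stays moved. The work goes in short steps, Python scripts to look and compute and a tool call to move; the robot and the scene stay as the last step left them, time stands still between calls to the robot, and variables do not carry over. Pictures are saved under pics/ and viewed, at most 14 in all, crops included, and the job is handed in when it is done.

Besides the shell and the picture viewer there is one more tool, called after "Emit:" in YAML: its name, and indented under it one key for each argument. apply_moves: Moves the arm, as the interface text tells. Its arguments: {"type":"object","properties":{"rows":{"type":"array","items":{"type":"object","properties":{"fingers":{"type":"number"},"x":{"type":"number"},"y":{"type":"number"},"z":{"type":"number"},"roll":{"type":"number"}}}},"grip_force":{"type":"number"}},"required":["rows"]}

```bash
mkdir -p pics; ls; cat > h.py <<'E'
import numpy as np,cv2
from station import manip,cams,ticket
def cam(name):
    s=manip.observe(); c=cams.read_camera(name); c['name']=name
    if name=='wrist':
        T=np.array(c['T_tool_cam']);R=np.array(s['orientation']);c['R']=R@T[:3,:3];c['o']=R@T[:3,3]+np.array(s['tcp_pos'])
    else: c['R']=np.array(c['attitude']);c['o']=np.array(c['origin'])
    c['f']=210/np.tan(np.radians(c['vertical_fov'])/2)
    return c
def cloud(c):
    v,u=np.mgrid[0:420,0:560].astype(float);x=(u-c['cx'])/c['f'];y=(v-c['cy'])/c['f']
    if c['name']=='wrist':
        r=np.hypot(x,y);k=np.where(r>1e-9,np.tan(np.minimum(r,1.5))/np.maximum(r,1e-9),1);x=x*k;y=y*k
    d=np.stack([x,-y,-np.ones_like(x)],-1)
    P=(d*c['range_z'][...,None])@c['R'].T+c['o']; P[c['range_z']<=0]=np.nan
    return P
def save(c,n): cv2.imwrite('pics/'+n,c['img'])
E
python3 - <<'E'
from h import *
s=manip.observe(); print(s)
for n in('scene','top'):
    c=cam(n);save(c,n+'0.png');print(n,c['o'],c['R'].round(3).tolist(),c['f'],c['cx'],c['cy'],[k for k in c])
    np.save(n+'P.npy',cloud(c))
c=cam('wrist');print(c['T_tool_cam'],c['f'])
E
```

```text
pics
{'clock': 0.0, 'qpos': array([ 1.10867784e+00,  3.79427171e-01,  1.73483979e+00, -1.61933046e-05,
        1.02846953e+00, -3.33201722e-02]), 'qvel': array([-0.00021392,  0.00039721,  0.00030276, -0.00156189, -0.00041592,
       -0.00066391]), 'joint_torque': array([-8.13601742e-03, -7.63744855e+01, -4.34339654e+01,  6.47624815e-02,
        4.26029193e-02, -8.47866886e-05]), 'tcp_pos': array([0.29087513, 0.63623291, 0.21324601]), 'orientation': array([[-9.09469513e-01,  4.15770318e-01, -4.97559635e-04],
       [ 4.15770615e-01,  9.09468930e-01, -1.03004392e-03],
       [ 2.42533406e-05, -1.14366422e-03, -9.99999346e-01]]), 'wrist_force': array([ 0.16512455,  0.77819208, -0.73751608]), 'torque': array([ 0.01257466, -0.01370941,  0.01451281]), 'finger_force': 0.0, 'grip_width': 0.09136209162025247}
scene [ 1.41686917 -0.09377388  0.90538535] [[0.108, -0.674, 0.731], [0.994, 0.066, -0.086], [0.009, 0.736, 0.677]] 544.9717628417536 277.83593718089975 206.8060387647778 ['img', 'range_z', 'vertical_fov', 'cx', 'cy', 'origin', 'attitude', 'name', 'R', 'o', 'f']
top [0.34172173 0.0134018  1.07762609] [[0.023, 0.983, -0.185], [-1.0, 0.025, 0.009], [0.014, 0.184, 0.983]] 402.37046360005144 283.03262771831544 217.11627620909604 ['img', 'range_z', 'vertical_fov', 'cx', 'cy', 'origin', 'attitude', 'name', 'R', 'o', 'f']
[[ 2.14915925e-04  9.67232061e-01  2.53893864e-01  7.11510898e-02]
 [ 9.99999901e-01 -3.07041781e-04  3.23224635e-04 -6.05340103e-04]
 [ 3.90589254e-04  2.53893769e-01 -9.67232031e-01 -1.70444884e-01]
 [ 0.00000000e+00  0.00000000e+00  0.00000000e+00  1.00000000e+00]] 325.19226210127806
```

View pics/top0.png

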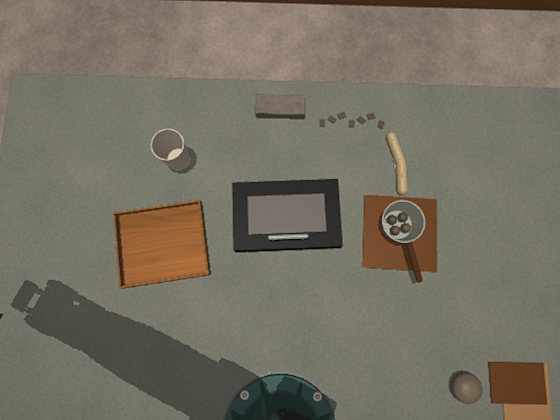

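View pics/scene0.png

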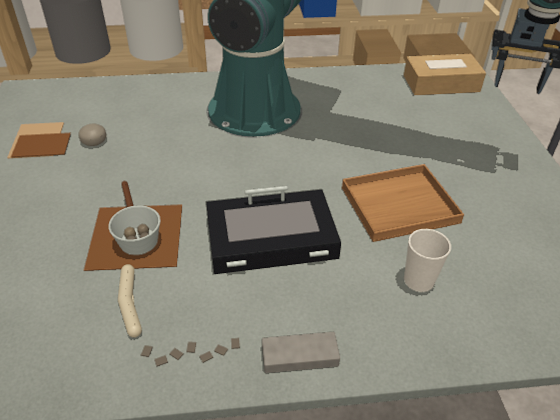

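The top view shows the tray at (162,245) on the left, the shut case at (287,215) with its handle bar at (288,237), and the pad at (400,232). The pan sits at (403,221) with about 4 cobbles and its stub handle reaching (418,280). The cup is at (170,150) and the antler at (398,163).

```bash
cat > m0.py <<'E'
from h import *
P=np.load('topP.npy');im=cv2.imread('pics/top0.png');hsv=cv2.cvtColor(im,cv2.COLOR_BGR2HSV)
def rect(name,m):
    p=P[m][:,:2];p=p[~np.isnan(p[:,0])]
    (c,s,a)=cv2.minAreaRect((p*1000).astype(np.float32));print(name,len(p),np.round(c,1),np.round(s,1),round(a,2),'z',np.nanmedian(P[m][:,2]).round(4))
u=np.arange(560)[None]+np.zeros((420,1));v=np.arange(420)[:,None]+np.zeros((1,560))
def box(a,b,c,d):return (u>a)&(u<b)&(v>c)&(v<d)
z=P[...,2]
print('bench',np.nanmedian(z[300:330,300:350]))
rect('lid',box(215,355,165,265)&(z>.045)&(z<.062))
rect('bar',box(215,355,220,250)&(z>.075))
rect('trayrim',box(100,225,190,300)&(z>.022)&(z<.045))
rect('tray all',box(100,225,190,300)&(z>.003)&(z<.045))
br=(hsv[...,1]>90)&(hsv[...,0]<20)
rect('pad',box(350,450,185,285)&br&(z<.02))
rim=box(370,440,190,260)&(z>.055)
p=P[rim][:,:2];c,r=cv2.minEnclosingCircle((p*1000).astype(np.float32));print('rim',c,r,np.nanmedian(z[rim]))
hd=box(395,430,247,290)&(z>.035);rect('handle',hd);p=P[hd];print(p[np.argsort(p[:,0])][[0,-1]])
rect('cup',box(140,200,120,185)&(z>.1));rect('antler',box(380,412,128,194)&(z>.012))
E
python3 m0.py
```

```text
bench -0.0001156950178778926
lid 7145 [543.1  -5.8] [180.3 280.2] 3.7 z 0.0548
bar 179 [478.6  -9.3] [11.4 99.2] 3.5 z 0.0934
trayrim 766 [462.5 321.7] [201.  230.9] 10.09 z 0.0289
tray all 6112 [462.9 327.1] [290.4 337.6] 1.66 z 0.0056
pad 3638 [ 509.7 -313.7] [200.3 200.1] 87.7 z 0.0041
rim (508.32080078125, -314.6887512207031) 77.7781753540039 0.06225057363737485
handle 233 [ 419.4 -333.5] [90.8 16.7] 14.22 z 0.0605
[[ 0.37597972 -0.33938641  0.0575226 ]
 [ 0.46193763 -0.31662505  0.05109068]]
cup 275 [701.  298.5] [84.1 81.7] 47.52 z 0.1121
antler 645 [ 703.1 -312.7] [178.6  38.1] 10.09 z 0.0256
```

```bash
cat >> h.py <<'E'
def go(x,y,z,a=None,s=None):
    "print shift (cm, tool axes) and roll to reach TCP x,y,z with tool x axis at world angle a (deg)"
    s=s or manip.observe();R=np.array(s['orientation']);d=R.T@(np.array([x,y,z])-s['tcp_pos'])*100
    a0=np.degrees(np.arctan2(R[1,0],R[0,0]));r=0 if a is None else np.radians((a0-a+180)%360-180)
    print('shift',d.round(2),'roll',round(r,3),'rows',int(np.ceil(max(np.linalg.norm(d)/4.17,abs(r)/.125))))
def st():
    s=manip.observe();R=np.array(s['orientation']);print('t',round(s['clock'],2),'tcp',s['tcp_pos'].round(4),'a',np.degrees(np.arctan2(R[1,0],R[0,0])).round(2),'w',s['grip_width'].round(4),'F',s['wrist_force'].round(1),'q',s['qpos'].round(2))
E
python3 -c "
from h import *
go(.4785,-.0095,.22,93.7)"
```

```text
shift [-43.91 -50.94  -0.61] roll 1.077 rows 17
```

Emit:
apply_moves:
  rows:
    - {"x":-43.9,"y":-50.9,"z":-0.6,"roll":1.077,"fingers":70}
    - {"x":-43.9,"y":-50.9,"z":-0.6,"roll":1.077,"fingers":70}
    - {"x":-43.9,"y":-50.9,"z":-0.6,"roll":1.077,"fingers":70}
    - {"x":-43.9,"y":-50.9,"z":-0.6,"roll":1.077,"fingers":70}
    - {"x":-43.9,"y":-50.9,"z":-0.6,"roll":1.077,"fingers":70}
    - {"x":-43.9,"y":-50.9,"z":-0.6,"roll":1.077,"fingers":70}
    - {"x":-43.9,"y":-50.9,"z":-0.6,"roll":1.077,"fingers":70}
    - {"x":-43.9,"y":-50.9,"z":-0.6,"roll":1.077,"fingers":70}
    - {"x":-43.9,"y":-50.9,"z":-0.6,"roll":1.077,"fingers":70}
    - {"x":-43.9,"y":-50.9,"z":-0.6,"roll":1.077,"fingers":70}
    - {"x":-43.9,"y":-50.9,"z":-0.6,"roll":1.077,"fingers":70}
    - {"x":-43.9,"y":-50.9,"z":-0.6,"roll":1.077,"fingers":70}

```text
clock: 1.15
tcp_pos: [0.4306, 0.1546, 0.2185]
orientation: [[-0.065, 0.998, 0.0], [0.998, 0.065, 0.0], [0.0, 0.0, -1.0]]
wrist_force: [0.6, 0.9, -0.8]
grip_width: 0.0638
finger_force: 0.0
```

```bash
python3 -c "
from h import *
st();go(.4785,-.0095,.22,93.7)"
```

```text
Traceback (most recent call last):
  File "h.py", line 24, in st
    s=manip.observe();R=np.array(s['orientation']);print('t',round(s['clock'],2),'tcp',s['tcp_pos'].round(4),'a',np.degrees(np.arctan2(R[1,0],R[0,0])).round(2),'w',s['grip_width'].round(4),'F',s['wrist_force'].round(1),'q',s['qpos'].round(2))
                                                                                                                                                                    ^^^^^^^^^^^^^^^^^^^^^
AttributeError: 'float' object has no attribute 'round'
```

```bash
sed -i "s/s\['grip_width'\].round(4)/round(float(s['grip_width']),4)/" h.py; python3 -c "
from h import *
st();go(.4785,-.0095,.22,93.7)"
```

```text
t 1.15 tcp [0.4306 0.1546 0.2185] a 93.74 w 0.0638 F [ 0.6  0.9 -0.8] q [ 0.29 -0.02  2.21 -0.    0.96  0.23]
shift [-16.69   3.71  -0.15] roll 0.001 rows 5
```

Emit:
apply_moves:
  rows:
    - {"x":-16.7,"y":3.7}
    - {"x":-16.7,"y":3.7}
    - {"x":-16.7,"y":3.7}
    - {"x":-16.7,"y":3.7}
    - {"x":-16.7,"y":3.7}
    - {"x":-16.7,"y":3.7}
    - {"x":-16.7,"y":3.7}

```text
schema error: expected keys fingers, x, y, z, roll
```

```bash
python3 - <<'E'
from h import *
st();go(.4785,-.0095,.22,93.7)
c=cam('wrist');P=cloud(c);save(c,'w1.png');z=P[...,2]
m=(z>.075)&(z<.11)&(abs(P[...,0]-.478)<.04)&(abs(P[...,1])<.1)
p=P[m];print(len(p),np.median(p,0),cv2.minAreaRect((p[:,:2]*1000).astype(np.float32)),p[:,2].max())
s=manip.observe();print(s['tcp_pos'])
E
```

```text
t 1.15 tcp [0.4306 0.1546 0.2185] a 93.74 w 0.0638 F [ 0.6  0.9 -0.8] q [ 0.29 -0.02  2.21 -0.    0.96  0.23]
shift [-16.69   3.71  -0.15] roll 0.001 rows 5
185 [0.47498067 0.03201227 0.09348571] ((475.91314697265625, 30.07488441467285), (10.735383033752441, 23.460065841674805), 3.8235933780670166) 0.09591033643383923
[0.43213221 0.14951934 0.21854322]
```

Emit:
apply_moves:
  rows:
    - {"fingers":60,"x":-16.2,"y":3.6,"z":0,"roll":0}
    - {"fingers":60,"x":-16.2,"y":3.6,"z":0,"roll":0}
    - {"fingers":60,"x":-16.2,"y":3.6,"z":0,"roll":0}
    - {"fingers":60,"x":-16.2,"y":3.6,"z":0,"roll":0}
    - {"fingers":60,"x":-16.2,"y":3.6,"z":3,"roll":0}
    - {"fingers":60,"x":-16.2,"y":3.6,"z":6,"roll":0}
    - {"fingers":60,"x":-16.2,"y":3.6,"z":9,"roll":0}
    - {"fingers":60,"x":-16.2,"y":3.6,"z":9,"roll":0}
    - {"fingers":60,"x":-16.2,"y":3.6,"z":9,"roll":0}

```text
clock: 1.95
tcp_pos: [0.4762, -0.0027, 0.1278]
orientation: [[-0.065, 0.998, -0.003], [0.998, 0.065, 0.0], [0.0, -0.003, -1.0]]
wrist_force: [0.6, 0.1, 0.3]
grip_width: 0.0547
finger_force: 0.0
```

```bash
python3 - <<'E'
from h import *
st();go(.4785,-.0095,.072,93.7)
c=cam('wrist');P=cloud(c);z=P[...,2]
m=(z>.075)&(z<.11)&(abs(P[...,0]-.478)<.03)&(abs(P[...,1])<.1)
p=P[m];print(len(p),np.median(p,0),cv2.minAreaRect((p[:,:2]*1000).astype(np.float32)),p[:,2].max())
E
```

```text
t 1.95 tcp [ 0.4762 -0.0027  0.1278] a 93.72 w 0.0547 F [0.6 0.1 0.3] q [-0.05  0.16  2.22 -0.    0.77 -0.12]
shift [-0.7   0.21  5.58] roll 0.0 rows 2
1694 [0.4773682  0.00732914 0.09376039] ((478.4480895996094, -7.8124847412109375), (10.530439376831055, 99.33743286132812), 3.5308187007904053) 0.0968621086912819
```

Emit:
apply_moves:
  rows:
    - {"fingers":60,"x":-0.3,"y":0.2,"z":3,"roll":0}
    - {"fingers":60,"x":-0.3,"y":0.2,"z":5.6,"roll":0}
    - {"fingers":60,"x":-0.3,"y":0.2,"z":5.6,"roll":0}
    - {"fingers":0,"x":-0.3,"y":0.2,"z":5.6,"roll":0}
    - {"fingers":0,"x":-0.3,"y":0.2,"z":5.6,"roll":0}
    - {"fingers":0,"x":-0.3,"y":0.2,"z":5.6,"roll":0}
    - {"fingers":0,"x":-0.3,"y":0.2,"z":5.6,"roll":0}
    - {"fingers":0,"x":-0.3,"y":0.2,"z":5.6,"roll":0}
    - {"fingers":0,"x":-0.3,"y":0.2,"z":5.6,"roll":0}
    - {"fingers":0,"x":-0.3,"y":0.2,"z":5.6,"roll":0}
  grip_force: 12

```text
clock: 2.83
tcp_pos: [0.4786, -0.0056, 0.0726]
orientation: [[-0.065, 0.998, -0.001], [0.998, 0.065, -0.0], [0.0, -0.001, -1.0]]
wrist_force: [-23.8, -4.2, 19.0]
grip_width: 0.0111
finger_force: 11.9
```

```bash
python3 - <<'E'
from h import *
st()
r=np.hypot(.155,.059);p0=np.arctan2(.059,.155)
for th in np.arange(0,1.76,.12).tolist()+[1.62,1.7]: print(round(th,2),'y %.1f z %.1f'%(100*(.155-r*np.cos(p0+th)),-100*(r*np.sin(p0+th)-.059)))
E
```

```text
t 2.83 tcp [ 0.4786 -0.0056  0.0726] a 93.73 w 0.0111 F [-23.8  -4.2  19. ] q [-0.06  0.27  2.22 -0.    0.65 -0.13]
0.0 y 0.0 z 0.0
0.12 y 0.8 z -1.8
0.24 y 1.8 z -3.5
0.36 y 3.1 z -5.1
0.48 y 4.5 z -6.5
0.6 y 6.0 z -7.7
0.72 y 7.7 z -8.8
0.84 y 9.5 z -9.6
0.96 y 11.4 z -10.2
1.08 y 13.4 z -10.6
1.2 y 15.4 z -10.7
1.32 y 17.4 z -10.6
1.44 y 19.3 z -10.2
1.56 y 21.2 z -9.7
1.68 y 23.1 z -8.9
1.62 y 22.2 z -9.3
1.7 y 23.3 z -8.7
```

Emit:
apply_moves:
  rows:
    - {"fingers":0,"x":0,"y":0,"z":-0.9,"roll":0}
    - {"fingers":0,"x":0,"y":0.6,"z":-1.8,"roll":0}
    - {"fingers":0,"x":0,"y":1.1,"z":-2.7,"roll":0}
    - {"fingers":0,"x":0,"y":1.7,"z":-3.5,"roll":0}
    - {"fingers":0,"x":0,"y":2.3,"z":-4.3,"roll":0}
    - {"fingers":0,"x":0,"y":2.9,"z":-5.1,"roll":0}
    - {"fingers":0,"x":0,"y":3.6,"z":-5.8,"roll":0}
    - {"fingers":0,"x":0,"y":4.3,"z":-6.5,"roll":0}
    - {"fingers":0,"x":0,"y":5.1,"z":-7.1,"roll":0}
    - {"fingers":0,"x":0,"y":5.8,"z":-7.7,"roll":0}
    - {"fingers":0,"x":0,"y":6.6,"z":-8.3,"roll":0}
    - {"fingers":0,"x":0,"y":7.5,"z":-8.8,"roll":0}

```text
clock: 3.83
tcp_pos: [0.5541, -0.0008, 0.1611]
orientation: [[-0.065, 0.998, -0.002], [0.998, 0.065, -0.0], [-0.0, -0.002, -1.0]]
wrist_force: [-6.6, -1.5, 3.5]
grip_width: 0.0106
finger_force: 12.0
```

Forces are small; continuing along the arc (relative to θ≈0.72: y −7.6, z +8.8).

Emit:
apply_moves:
  rows:
    - {"fingers":0,"x":0,"y":0.9,"z":-0.4,"roll":0}
    - {"fingers":0,"x":0,"y":1.8,"z":-0.8,"roll":0}
    - {"fingers":0,"x":0,"y":2.7,"z":-1.1,"roll":0}
    - {"fingers":0,"x":0,"y":3.7,"z":-1.4,"roll":0}
    - {"fingers":0,"x":0,"y":4.7,"z":-1.6,"roll":0}
    - {"fingers":0,"x":0,"y":5.7,"z":-1.8,"roll":0}
    - {"fingers":0,"x":0,"y":6.7,"z":-1.9,"roll":0}
    - {"fingers":0,"x":0,"y":7.7,"z":-1.9,"roll":0}
    - {"fingers":0,"x":0,"y":8.7,"z":-1.9,"roll":0}
    - {"fingers":0,"x":0,"y":9.7,"z":-1.8,"roll":0}
    - {"fingers":0,"x":0,"y":10.7,"z":-1.6,"roll":0}
    - {"fingers":0,"x":0,"y":11.7,"z":-1.4,"roll":0}

```text
clock: 4.83
tcp_pos: [0.6719, 0.0069, 0.1741]
orientation: [[-0.065, 0.998, 0.0], [0.998, 0.065, -0.0], [-0.0, 0.0, -1.0]]
wrist_force: [-1.1, -2.1, 0.7]
grip_width: 0.0105
finger_force: 12.0
```

Emit:
apply_moves:
  rows:
    - {"fingers":0,"x":0,"y":0.9,"z":0.3,"roll":0}
    - {"fingers":0,"x":0,"y":1.9,"z":0.5,"roll":0}
    - {"fingers":0,"x":0,"y":2.8,"z":0.9,"roll":0}
    - {"fingers":0,"x":0,"y":2.8,"z":0.9,"roll":0}
    - {"fingers":0,"x":0,"y":2.8,"z":0.9,"roll":0}

```text
clock: 5.25
tcp_pos: [0.699, 0.0087, 0.1649]
orientation: [[-0.065, 0.998, -0.0], [0.998, 0.065, 0.0], [0.0, -0.0, -1.0]]
wrist_force: [0.3, -2.0, -1.9]
grip_width: 0.0106
finger_force: 12.0
```

Emit:
apply_moves:
  rows:
    - {"fingers":24,"x":0,"y":0,"z":0,"roll":0}
    - {"fingers":24,"x":0,"y":0,"z":0,"roll":0}
    - {"fingers":24,"x":0,"y":0,"z":0,"roll":0}
    - {"fingers":24,"x":0,"y":0.3,"z":0,"roll":0}
    - {"fingers":24,"x":0,"y":0.3,"z":-2,"roll":0}
    - {"fingers":24,"x":0,"y":0.3,"z":-5,"roll":0}
    - {"fingers":24,"x":0,"y":0.3,"z":-8,"roll":0}
    - {"fingers":24,"x":0,"y":0.3,"z":-11,"roll":0}
    - {"fingers":24,"x":0,"y":0.3,"z":-11,"roll":0}

```text
clock: 6.0
tcp_pos: [0.7044, 0.0089, 0.2823]
orientation: [[-0.065, 0.998, 0.008], [0.998, 0.065, -0.0], [-0.001, 0.008, -1.0]]
wrist_force: [0.5, 0.7, 0.5]
grip_width: 0.0221
finger_force: 0.0
```

Emit:
apply_moves:
  rows:
    - {"fingers":60,"x":0,"y":-4,"z":0,"roll":0}
    - {"fingers":60,"x":0,"y":-8,"z":0,"roll":-0.12}
    - {"fingers":60,"x":0,"y":-12,"z":0,"roll":-0.24}
    - {"fingers":60,"x":0,"y":-16,"z":0,"roll":-0.36}
    - {"fingers":60,"x":0,"y":-20,"z":0,"roll":-0.48}
    - {"fingers":60,"x":0,"y":-24,"z":0,"roll":-0.6}
    - {"fingers":60,"x":0,"y":-24,"z":0,"roll":-0.72}
    - {"fingers":60,"x":0,"y":-24,"z":0,"roll":-0.72}

```text
clock: 6.67
tcp_pos: [0.4611, -0.0068, 0.2759]
orientation: [[-0.711, 0.703, 0.001], [0.703, 0.711, -0.0], [-0.001, 0.001, -1.0]]
wrist_force: [0.4, -0.1, 1.0]
grip_width: 0.0546
finger_force: 0.0
```

```bash
python3 - <<'E'
from h import *
st()
c=cam('top');w=cam('wrist');P=cloud(c);np.save('topP.npy',P);np.save('wP.npy',cloud(w))
cv2.imwrite('pics/tw2.png',cv2.resize(np.vstack([c['img'][130:340,100:450],w['img'][::1,105:455]]),None,fx=.95,fy=.95))
save(c,'top2.png');save(w,'w2.png')
E
```

```text
t 6.67 tcp [ 0.4611 -0.0068  0.2759] a 135.3 w 0.0546 F [ 0.4 -0.1  1. ] q [-0.07 -0.1   2.16  0.    1.08 -0.86]
```

View pics/tw2.png

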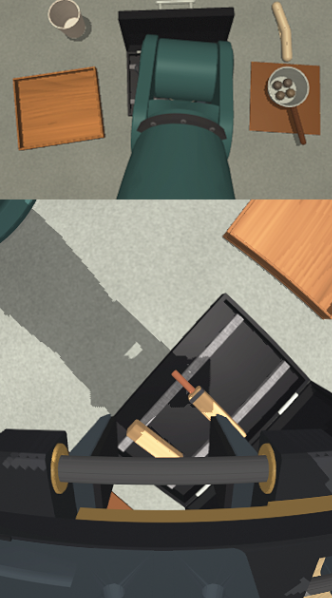

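```bash
python3 -c "
from h import *
go(.65,0,.30,183.7)"
```

```text
shift [-12.68  13.75  -2.38] roll -0.855 rows 7
```

Emit:
apply_moves:
  rows:
    - {"fingers":60,"x":-12.7,"y":13.7,"z":-2.4,"roll":-0.855}
    - {"fingers":60,"x":-12.7,"y":13.7,"z":-2.4,"roll":-0.855}
    - {"fingers":60,"x":-12.7,"y":13.7,"z":-2.4,"roll":-0.855}
    - {"fingers":60,"x":-12.7,"y":13.7,"z":-2.4,"roll":-0.855}
    - {"fingers":60,"x":-12.7,"y":13.7,"z":-2.4,"roll":-0.855}
    - {"fingers":60,"x":-12.7,"y":13.7,"z":-2.4,"roll":-0.855}
    - {"fingers":60,"x":-12.7,"y":13.7,"z":-2.4,"roll":-0.855}
    - {"fingers":60,"x":-12.7,"y":13.7,"z":-2.4,"roll":-0.855}
    - {"fingers":60,"x":-12.7,"y":13.7,"z":-2.4,"roll":-0.855}

```text
clock: 7.52
tcp_pos: [0.6496, 0.0004, 0.2987]
orientation: [[-0.998, -0.063, -0.001], [-0.063, 0.998, 0.0], [0.001, 0.0, -1.0]]
wrist_force: [-0.2, -0.1, -0.1]
grip_width: 0.0547
finger_force: 0.0
```

```bash
python3 - <<'E'
from h import *
st()
w=cam('wrist');P=cloud(w);np.save('wP.npy',P);save(w,'w3.png')
c,s=np.cos(.0646),np.sin(.0646)
d=P[...,:2]-[.543,-.0058];X=d@[c,s];Y=d@[-s,c];z=P[...,2]
m=((abs(X)<.08)&(abs(Y)<.13)&(z>.034)&(z<.048)).astype(np.uint8)
n,l,S,C=cv2.connectedComponentsWithStats(m)
for i in range(1,n):
    if S[i,4]>100:
        q=np.c_[X[l==i],Y[l==i]];r=cv2.minAreaRect((q*1000).astype(np.float32));print(S[i,:4],np.round(r[0],1),np.round(r[1],1),round(r[2],1),'world',P[l==i].mean(0).round(4))
E
```

```text
t 7.52 tcp [6.496e-01 4.000e-04 2.987e-01] a -176.38 w 0.0547 F [-0.2 -0.1 -0.1] q [-0.04  0.21  1.78  0.    1.14 -1.67]
[203  56  20  73] [-13.  -86.7] [98.7 25.1] 0.1 world [ 0.5333 -0.0928  0.0375]
[272  79  22  74] [20.8  6.7] [24.7 98.2] 87.1 world [0.5652 0.002  0.038 ]
```

View pics/w3.png

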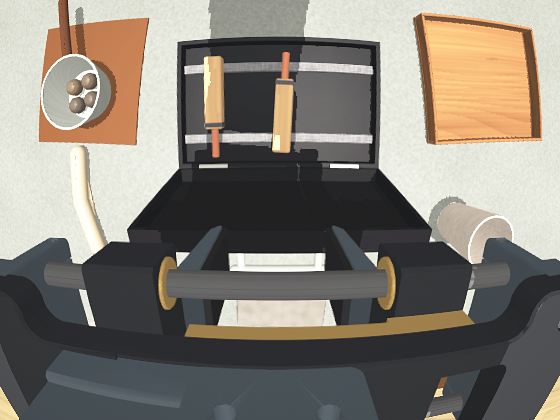

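The wrist view shows two flakers in the case. A has its handle at (214,92) with the bit towards the far side, and B has its handle at (284,117) with the bit towards the robot. The lid is fully open, and four cobbles are in the pan at (78,92).

```bash
python3 -c "
from h import *
go(.5633,.0022,.30,180.8);go(.5633,.0022,.013,180.8)"
```

```text
shift [ 8.58  0.73 -0.1 ] roll 0.049 rows 3
shift [ 8.57  0.73 28.6 ] roll 0.049 rows 8
```

Emit:
apply_moves:
  rows:
    - {"fingers":60,"x":4,"y":0.4,"z":0,"roll":0.049}
    - {"fingers":60,"x":8.6,"y":0.7,"z":0,"roll":0.049}
    - {"fingers":60,"x":8.6,"y":0.7,"z":4,"roll":0.049}
    - {"fingers":60,"x":8.6,"y":0.7,"z":8,"roll":0.049}
    - {"fingers":60,"x":8.6,"y":0.7,"z":12,"roll":0.049}
    - {"fingers":60,"x":8.6,"y":0.7,"z":16,"roll":0.049}
    - {"fingers":60,"x":8.6,"y":0.7,"z":20,"roll":0.049}
    - {"fingers":60,"x":8.6,"y":0.7,"z":20,"roll":0.049}
    - {"fingers":60,"x":8.6,"y":0.7,"z":20,"roll":0.049}

```text
clock: 8.32
tcp_pos: [0.5618, 0.0013, 0.0986]
orientation: [[-1.0, -0.017, -0.004], [-0.017, 1.0, 0.0], [0.004, 0.0, -1.0]]
wrist_force: [-0.6, 0.2, 0.2]
grip_width: 0.0548
finger_force: 0.0
```

```bash
cat > fl.py <<'E'
from h import *
def flakers():
    w=cam('wrist');P=cloud(w);hs=cv2.cvtColor(w['img'],cv2.COLOR_BGR2HSV)
    c,s=np.cos(.0646),np.sin(.0646)
    d=P[...,:2]-[.543,-.0058];X=d@[c,s];Y=d@[-s,c];z=P[...,2]
    m=((abs(X)<.08)&(abs(Y)<.13)&(z>.034)&(z<.048)).astype(np.uint8)
    n,l,S,C=cv2.connectedComponentsWithStats(m)
    for i in range(1,n):
        if S[i,4]>100:
            r=cv2.minAreaRect((P[l==i][:,:2]*1000).astype(np.float32));print(np.round(r[0],1),np.round(r[1],1),round(r[2],1),P[l==i][:,2].mean().round(4))
E
python3 -c "
from fl import *
flakers();st();go(.5633,.0022,.013,180.8)"
```

```text
[534.4 -92.6] [97.1 25. ] 3.8 0.0376
[556.3   2.2] [86.4 24.7] 0.7 0.0373
t 8.37 tcp [0.5634 0.0013 0.1007] a -178.97 w 0.0544 F [ 0.5 -0.6  0.5] q [-0.04  0.33  2.06  0.    0.75 -1.63]
shift [0.01 0.09 8.77] roll 0.004 rows 3
```

Emit:
apply_moves:
  rows:
    - {"fingers":60,"x":0,"y":0.1,"z":3,"roll":0}
    - {"fingers":60,"x":0,"y":0.1,"z":6,"roll":0}
    - {"fingers":60,"x":0,"y":0.1,"z":8,"roll":0}
    - {"fingers":60,"x":0,"y":0.1,"z":8.6,"roll":0}
    - {"fingers":60,"x":0,"y":0.1,"z":8.6,"roll":0}
    - {"fingers":0,"x":0,"y":0.1,"z":8.6,"roll":0}
    - {"fingers":0,"x":0,"y":0.1,"z":8.6,"roll":0}
    - {"fingers":0,"x":0,"y":0.1,"z":8.6,"roll":0}
    - {"fingers":0,"x":0,"y":0.1,"z":8.6,"roll":0}
    - {"fingers":0,"x":0,"y":0.1,"z":8.6,"roll":0}
    - {"fingers":0,"x":0,"y":0.1,"z":8.6,"roll":0}
  grip_force: 25

```text
clock: 9.28
tcp_pos: [0.5631, 0.0023, 0.014]
orientation: [[-1.0, -0.02, 0.001], [-0.02, 1.0, 0.0], [-0.001, -0.0, -1.0]]
wrist_force: [-1.6, -0.0, 7.6]
grip_width: 0.0238
finger_force: 25.0
```

Emit:
apply_moves:
  rows:
    - {"fingers":0,"x":0,"y":0,"z":-2,"roll":0}
    - {"fingers":0,"x":0,"y":0,"z":-5,"roll":0}
    - {"fingers":0,"x":0,"y":0,"z":-8,"roll":0}
    - {"fingers":0,"x":0,"y":0,"z":-12,"roll":0}
    - {"fingers":0,"x":0,"y":0,"z":-12,"roll":0}
    - {"fingers":0,"x":0,"y":0,"z":-12,"roll":0}

```text
clock: 9.78
tcp_pos: [0.564, 0.0022, 0.1356]
orientation: [[-1.0, -0.02, 0.004], [-0.02, 1.0, -0.0], [-0.004, -0.0, -1.0]]
wrist_force: [-0.2, 0.2, -2.1]
grip_width: 0.0237
finger_force: 25.0
```

```bash
python3 -c "
from h import *
st();go(.4743,.3695,.14,190.1)"
```

```text
t 9.78 tcp [0.564  0.0022 0.1356] a -178.84 w 0.0237 F [-0.2  0.2 -2.1] q [-0.04  0.28  2.05 -0.    0.81 -1.63]
shift [ 8.22 36.9  -0.49] roll -0.156 rows 10
```

Emit:
apply_moves:
  rows:
    - {"fingers":0,"x":0,"y":0,"z":4,"roll":0}
    - {"fingers":0,"x":0,"y":0,"z":8,"roll":0}
    - {"fingers":0,"x":0,"y":0,"z":11,"roll":0}
    - {"fingers":0,"x":0,"y":0,"z":12,"roll":0}
    - {"fingers":0,"x":0,"y":0,"z":12,"roll":0}
    - {"fingers":0,"x":0,"y":0,"z":12,"roll":0}
    - {"fingers":45,"x":0,"y":0,"z":12,"roll":0}
    - {"fingers":45,"x":0,"y":0,"z":12,"roll":0}
    - {"fingers":45,"x":0,"y":0,"z":11.2,"roll":0}
    - {"fingers":45,"x":0,"y":0,"z":11.2,"roll":0}

```text
clock: 10.62
tcp_pos: [0.5635, 0.0023, 0.023]
orientation: [[-1.0, -0.02, 0.002], [-0.02, 1.0, -0.0], [-0.002, -0.0, -1.0]]
wrist_force: [0.3, 0.0, -0.2]
grip_width: 0.0411
finger_force: 0.0
```

Emit:
apply_moves:
  rows:
    - {"fingers":0,"x":0,"y":0,"z":0,"roll":0}
    - {"fingers":0,"x":0,"y":0,"z":0,"roll":0}
    - {"fingers":0,"x":0,"y":0,"z":0,"roll":0}
    - {"fingers":0,"x":0,"y":0,"z":0,"roll":0}
    - {"fingers":0,"x":0,"y":0,"z":0,"roll":0}
    - {"fingers":0,"x":0,"y":0,"z":0,"roll":0}

```text
clock: 11.12
tcp_pos: [0.5627, 0.0023, 0.0215]
orientation: [[-1.0, -0.02, 0.0], [-0.02, 1.0, 0.0], [-0.0, 0.0, -1.0]]
wrist_force: [-1.9, 1.4, 5.1]
grip_width: 0.0233
finger_force: 25.0
```

Emit:
apply_moves:
  rows:
    - {"fingers":0,"x":0,"y":0,"z":-2,"roll":0}
    - {"fingers":0,"x":0,"y":0,"z":-5,"roll":0}
    - {"fingers":0,"x":0,"y":0,"z":-9,"roll":0}
    - {"fingers":0,"x":1,"y":4,"z":-12,"roll":-0.02}
    - {"fingers":0,"x":2,"y":8,"z":-12,"roll":-0.04}
    - {"fingers":0,"x":3,"y":12,"z":-12,"roll":-0.06}
    - {"fingers":0,"x":4,"y":16,"z":-12,"roll":-0.08}
    - {"fingers":0,"x":5,"y":20,"z":-12,"roll":-0.1}
    - {"fingers":0,"x":6,"y":24,"z":-12,"roll":-0.12}
    - {"fingers":0,"x":7,"y":28,"z":-12,"roll":-0.14}
    - {"fingers":0,"x":8,"y":32,"z":-12,"roll":-0.156}
    - {"fingers":0,"x":8.2,"y":36,"z":-12,"roll":-0.156}

```text
clock: 12.12
tcp_pos: [0.4717, 0.359, 0.141]
orientation: [[-0.984, -0.177, -0.001], [-0.177, 0.984, -0.001], [0.001, -0.0, -1.0]]
wrist_force: [0.5, -0.3, -1.2]
grip_width: 0.0235
finger_force: 25.0
```

Emit:
apply_moves:
  rows:
    - {"fingers":0,"x":0,"y":0.5,"z":0,"roll":0}
    - {"fingers":0,"x":0,"y":0.5,"z":0,"roll":0}
    - {"fingers":0,"x":0,"y":0.5,"z":0,"roll":0}

```text
clock: 12.37
tcp_pos: [0.4724, 0.362, 0.1409]
orientation: [[-0.984, -0.176, -0.001], [-0.176, 0.984, -0.001], [0.001, -0.001, -1.0]]
wrist_force: [0.1, 0.7, -0.8]
grip_width: 0.0235
finger_force: 25.0
```

```bash
python3 -c "
from h import *
st();go(.4743,.3695,.011,190.1)"
```

```text
t 12.37 tcp [0.4724 0.362  0.1409] a -169.85 w 0.0235 F [ 0.1  0.7 -0.8] q [ 0.61  0.32  1.98 -0.    0.85 -1.13]
shift [-0.33  0.71 12.99] roll 0.001 rows 4
```

Emit:
apply_moves:
  rows:
    - {"fingers":0,"x":0,"y":0.5,"z":3,"roll":0}
    - {"fingers":0,"x":0,"y":0.5,"z":6,"roll":0}
    - {"fingers":0,"x":0,"y":0.5,"z":9,"roll":0}
    - {"fingers":0,"x":0,"y":0.5,"z":11,"roll":0}
    - {"fingers":0,"x":0,"y":0.5,"z":12.4,"roll":0}
    - {"fingers":0,"x":0,"y":0.5,"z":12.8,"roll":0}
    - {"fingers":0,"x":0,"y":0.5,"z":12.9,"roll":0}
    - {"fingers":0,"x":0,"y":0.5,"z":13,"roll":0}
    - {"fingers":0,"x":0,"y":0.5,"z":13,"roll":0}
    - {"fingers":0,"x":0,"y":0.5,"z":13,"roll":0}

```text
clock: 13.2
tcp_pos: [0.4724, 0.3674, 0.0122]
orientation: [[-0.985, -0.175, 0.001], [-0.175, 0.985, 0.001], [-0.001, 0.001, -1.0]]
wrist_force: [-0.4, 0.1, -0.3]
grip_width: 0.0238
finger_force: 25.0
```

Emit:
apply_moves:
  rows:
    - {"fingers":0,"x":0,"y":0,"z":0.1,"roll":0}
    - {"fingers":0,"x":0,"y":0,"z":0.2,"roll":0}
    - {"fingers":0,"x":0,"y":0,"z":0.2,"roll":0}
    - {"fingers":0,"x":0,"y":0,"z":0.2,"roll":0}

```text
clock: 13.53
tcp_pos: [0.4726, 0.3676, 0.0113]
orientation: [[-0.984, -0.176, 0.001], [-0.176, 0.984, 0.0], [-0.001, 0.0, -1.0]]
wrist_force: [-5.9, -8.4, 26.8]
grip_width: 0.0241
finger_force: 25.0
```

Emit:
apply_moves:
  rows:
    - {"fingers":45,"x":0,"y":0,"z":0,"roll":0}
    - {"fingers":45,"x":0,"y":0,"z":0,"roll":0}
    - {"fingers":45,"x":0,"y":0,"z":0,"roll":0}
    - {"fingers":45,"x":0,"y":0,"z":-2,"roll":0}
    - {"fingers":45,"x":0,"y":0,"z":-5,"roll":0}
    - {"fingers":45,"x":0,"y":0,"z":-9,"roll":0}
    - {"fingers":45,"x":0,"y":0,"z":-13,"roll":0}
    - {"fingers":45,"x":0,"y":0,"z":-17,"roll":0}
    - {"fingers":45,"x":0,"y":0,"z":-17,"roll":0}

```text
clock: 14.28
tcp_pos: [0.4749, 0.3695, 0.1871]
orientation: [[-0.984, -0.175, 0.008], [-0.175, 0.984, 0.006], [-0.009, 0.004, -1.0]]
wrist_force: [1.3, 0.8, 0.5]
grip_width: 0.0411
finger_force: 0.0
```

```bash
python3 -c "
from h import *
st();go(.5356,-.0932,.17,183.7)"
```

```text
t 14.28 tcp [0.4749 0.3695 0.1871] a -169.9 w 0.0411 F [1.3 0.8 0.5] q [ 0.62  0.26  1.96  0.    0.92 -1.12]
shift [  2.15 -46.63   1.5 ] roll 0.112 rows 12
```

Emit:
apply_moves:
  rows:
    - {"fingers":60,"x":2.1,"y":-46.6,"z":0,"roll":0.112}
    - {"fingers":60,"x":2.1,"y":-46.6,"z":0,"roll":0.112}
    - {"fingers":60,"x":2.1,"y":-46.6,"z":0,"roll":0.112}
    - {"fingers":60,"x":2.1,"y":-46.6,"z":0,"roll":0.112}
    - {"fingers":60,"x":2.1,"y":-46.6,"z":0,"roll":0.112}
    - {"fingers":60,"x":2.1,"y":-46.6,"z":0,"roll":0.112}
    - {"fingers":60,"x":2.1,"y":-46.6,"z":0,"roll":0.112}
    - {"fingers":60,"x":2.1,"y":-46.6,"z":0,"roll":0.112}
    - {"fingers":60,"x":2.1,"y":-46.6,"z":0,"roll":0.112}
    - {"fingers":60,"x":2.1,"y":-46.6,"z":0,"roll":0.112}
    - {"fingers":60,"x":2.1,"y":-46.6,"z":0,"roll":0.112}
    - {"fingers":60,"x":2.1,"y":-46.6,"z":0,"roll":0.112}

```text
clock: 15.28
tcp_pos: [0.5336, -0.0998, 0.1797]
orientation: [[-0.998, -0.061, 0.001], [-0.061, 0.998, -0.001], [-0.001, -0.001, -1.0]]
wrist_force: [0.0, 1.1, -0.1]
grip_width: 0.0549
finger_force: 0.0
```

Emit:
apply_moves:
  rows:
    - {"fingers":60,"x":0,"y":0,"z":0,"roll":0}
    - {"fingers":60,"x":0,"y":0,"z":0,"roll":0}
    - {"fingers":60,"x":0,"y":0,"z":0,"roll":0}

```text
clock: 15.53
tcp_pos: [0.5326, -0.094, 0.1792]
orientation: [[-0.998, -0.065, -0.0], [-0.065, 0.998, 0.0], [0.0, 0.0, -1.0]]
wrist_force: [-0.3, -0.2, 0.5]
grip_width: 0.0547
finger_force: 0.0
```

```bash
python3 -c "
from fl import *
flakers();st();go(.5356,-.0932,.022,183.7)"
```

```text
[535.1 -93.2] [98.  23.9] 3.3 0.0376
t 15.58 tcp [ 0.5327 -0.0938  0.1793] a -176.25 w 0.0542 F [-0.8 -0.1 -0.3] q [-0.22  0.18  2.07  0.    0.89 -1.85]
shift [-0.3   0.04 15.73] roll 0.001 rows 4
```

Emit:
apply_moves:
  rows:
    - {"fingers":60,"x":-0.3,"y":0,"z":4,"roll":0}
    - {"fingers":60,"x":-0.3,"y":0,"z":8,"roll":0}
    - {"fingers":60,"x":-0.3,"y":0,"z":12,"roll":0}
    - {"fingers":60,"x":-0.3,"y":0,"z":15,"roll":0}
    - {"fingers":60,"x":-0.3,"y":0,"z":15.7,"roll":0}
    - {"fingers":60,"x":-0.3,"y":0,"z":15.7,"roll":0}
    - {"fingers":0,"x":-0.3,"y":0,"z":15.7,"roll":0}
    - {"fingers":0,"x":-0.3,"y":0,"z":15.7,"roll":0}
    - {"fingers":0,"x":-0.3,"y":0,"z":15.7,"roll":0}
    - {"fingers":0,"x":-0.3,"y":0,"z":15.7,"roll":0}
    - {"fingers":0,"x":-0.3,"y":0,"z":15.7,"roll":0}
    - {"fingers":0,"x":-0.3,"y":0,"z":15.7,"roll":0}

```text
clock: 16.58
tcp_pos: [0.5366, -0.0951, 0.0233]
orientation: [[-0.998, -0.064, 0.002], [-0.064, 0.998, -0.0], [-0.002, -0.0, -1.0]]
wrist_force: [-0.5, 0.4, 10.7]
grip_width: 0.024
finger_force: 25.0
```

Emit:
apply_moves:
  rows:
    - {"fingers":0,"x":0,"y":0,"z":-2,"roll":0}
    - {"fingers":0,"x":0,"y":0,"z":-5,"roll":0}
    - {"fingers":0,"x":0,"y":0,"z":-9,"roll":0}
    - {"fingers":0,"x":0,"y":0,"z":-12,"roll":0}
    - {"fingers":0,"x":0,"y":0,"z":-12,"roll":0}
    - {"fingers":0,"x":0,"y":0,"z":-12,"roll":0}

```text
clock: 17.08
tcp_pos: [0.5369, -0.0952, 0.1442]
orientation: [[-0.998, -0.064, 0.003], [-0.064, 0.998, -0.001], [-0.003, -0.001, -1.0]]
wrist_force: [-0.5, 0.1, -1.1]
grip_width: 0.024
finger_force: 25.0
```

```bash
python3 -c "
from h import *
st();go(.4507,.2739,.14,190.1)"
```

```text
t 17.08 tcp [ 0.5369 -0.0952  0.1442] a -176.33 w 0.024 F [-0.5  0.1 -1.1] q [-0.22  0.24  2.08 -0.    0.82 -1.85]
shift [ 6.24 37.39  0.36] roll -0.112 rows 10
```

Emit:
apply_moves:
  rows:
    - {"fingers":0,"x":0.6,"y":4,"z":0,"roll":-0.01}
    - {"fingers":0,"x":1.3,"y":8,"z":0,"roll":-0.02}
    - {"fingers":0,"x":2,"y":12,"z":0,"roll":-0.03}
    - {"fingers":0,"x":2.6,"y":16,"z":0,"roll":-0.05}
    - {"fingers":0,"x":3.3,"y":20,"z":0,"roll":-0.06}
    - {"fingers":0,"x":4,"y":24,"z":0,"roll":-0.07}
    - {"fingers":0,"x":4.6,"y":28,"z":0,"roll":-0.09}
    - {"fingers":0,"x":5.3,"y":32,"z":0,"roll":-0.1}
    - {"fingers":0,"x":6.2,"y":36,"z":0,"roll":-0.112}
    - {"fingers":0,"x":6.2,"y":37.4,"z":0,"roll":-0.112}
    - {"fingers":0,"x":6.2,"y":37.4,"z":0,"roll":-0.112}
    - {"fingers":0,"x":6.2,"y":37.4,"z":0,"roll":-0.112}

```text
clock: 18.08
tcp_pos: [0.4493, 0.2742, 0.1412]
orientation: [[-0.984, -0.177, -0.002], [-0.177, 0.984, -0.001], [0.002, -0.001, -1.0]]
wrist_force: [0.6, -0.2, -1.5]
grip_width: 0.024
finger_force: 25.0
```

```bash
python3 -c "
from h import *
st();go(.4507,.2739,.0123,190.1)"
```

```text
t 18.08 tcp [0.4493 0.2742 0.1412] a -169.82 w 0.024 F [ 0.6 -0.2 -1.5] q [ 0.5   0.21  2.12 -0.    0.81 -1.24]
shift [-0.16 -0.05 12.89] roll 0.001 rows 4
```

Emit:
apply_moves:
  rows:
    - {"fingers":0,"x":0,"y":0,"z":3,"roll":0}
    - {"fingers":0,"x":0,"y":0,"z":6,"roll":0}
    - {"fingers":0,"x":0,"y":0,"z":9,"roll":0}
    - {"fingers":0,"x":0,"y":0,"z":11,"roll":0}
    - {"fingers":0,"x":0,"y":0,"z":12.3,"roll":0}
    - {"fingers":0,"x":0,"y":0,"z":12.6,"roll":0}
    - {"fingers":0,"x":0,"y":0,"z":12.8,"roll":0}
    - {"fingers":0,"x":0,"y":0,"z":12.9,"roll":0}
    - {"fingers":0,"x":0,"y":0,"z":12.9,"roll":0}
    - {"fingers":0,"x":0,"y":0,"z":12.9,"roll":0}

```text
clock: 18.92
tcp_pos: [0.4493, 0.2723, 0.0135]
orientation: [[-0.985, -0.174, -0.003], [-0.174, 0.985, -0.002], [0.003, -0.001, -1.0]]
wrist_force: [-7.1, -4.7, 12.6]
grip_width: 0.0237
finger_force: 25.0
```

Contact. Release, rise, and look.

Emit:
apply_moves:
  rows:
    - {"fingers":45,"x":0,"y":0,"z":0,"roll":0}
    - {"fingers":45,"x":0,"y":0,"z":0,"roll":0}
    - {"fingers":45,"x":0,"y":0,"z":0,"roll":0}
    - {"fingers":45,"x":0,"y":0,"z":-2,"roll":0}
    - {"fingers":45,"x":0,"y":0,"z":-5,"roll":0}
    - {"fingers":45,"x":0,"y":0,"z":-9,"roll":0}
    - {"fingers":45,"x":0,"y":0,"z":-13,"roll":0}
    - {"fingers":45,"x":0,"y":0,"z":-17,"roll":0}
    - {"fingers":45,"x":0,"y":0,"z":-20,"roll":0}
    - {"fingers":45,"x":0,"y":0,"z":-20,"roll":0}

```text
clock: 19.75
tcp_pos: [0.4529, 0.2755, 0.2197]
orientation: [[-0.985, -0.175, 0.008], [-0.175, 0.985, 0.004], [-0.008, 0.003, -1.0]]
wrist_force: [1.8, -0.2, 0.8]
grip_width: 0.041
finger_force: 0.0
```

```bash
cat > pan.py <<'E'
from h import *
def pan(name='top'):
    c=cam(name);P=cloud(c);z=P[...,2];near=(P[...,1]<-.16)&(P[...,1]>-.5)&(P[...,0]>.3)&(P[...,0]<.66)
    hs=cv2.cvtColor(c['img'],cv2.COLOR_BGR2HSV)
    dark=near&(z>.05)&(z<.068)&(hs[...,1]>80)
    p=(P[dark][:,:2]*1000).astype(np.float32)
    if len(p)>20:
        r=cv2.minAreaRect(p);print('handle',len(p),np.round(r[0],1),np.round(r[1],1),round(r[2],1),'z',np.percentile(P[dark][:,2],[10,50,90]).round(4))
        vx,vy,x0,y0=cv2.fitLine(p,cv2.DIST_HUBER,0,.01,.01).ravel();print('line dir',round(float(np.degrees(np.arctan2(vy,vx))),1),x0,y0)
    rim=near&(z>.055)&(z<.075)&(hs[...,1]<70);p=(P[rim][:,:2]*1000).astype(np.float32)
    if len(p)>20:
        e=cv2.fitEllipse(cv2.convexHull(p));print('rim',len(p),np.round(e[0],1),np.round(e[1],1))
    return c
E
python3 - <<'E'
from pan import *
st();c=pan('top')
s=cam('scene')
cv2.imwrite('pics/c4.png',np.hstack([c['img'][150:330,80:460],s['img'][120:300,80:480]])[:, :780]);save(c,'top4.png');save(s,'scene4.png')
E
```

```text
t 19.75 tcp [0.4529 0.2755 0.2197] a -169.92 w 0.041 F [ 1.8 -0.2  0.8] q [ 0.5   0.1   2.08 -0.    0.96 -1.24]
handle 265 [ 458.1 -332.5] [ 44.7 157.1] 83.5 z [0.0561 0.0607 0.0639]
line dir 12.5 426.11484 -330.2289
rim 303 [ 482.  -324.1] [123.8 220.8]
```

View pics/c4.png

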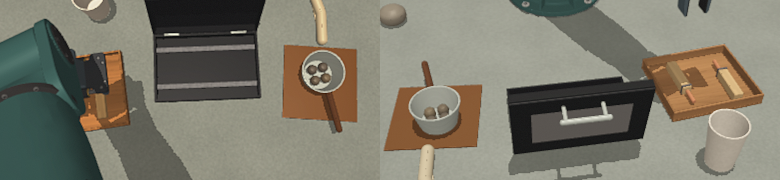

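Both flakers lie in the tray, the case is empty and the lid is open. The pan is at (322,72) in the left crop with its handle pointing to (338,128). Next, above the pan handle.

```bash
python3 -c "
from h import *
go(.48,-.05,.24,100);go(.419,-.334,.22,14.8)"
```

```text
shift [  2.78 -32.44  -2.58] roll 1.572 rows 13
shift [ 13.76 -59.34  -0.63] roll 3.059 rows 25
```

Emit:
apply_moves:
  rows:
    - {"fingers":60,"x":0.3,"y":-3,"z":-0.3,"roll":0.12}
    - {"fingers":60,"x":0.5,"y":-6,"z":-0.6,"roll":0.24}
    - {"fingers":60,"x":0.8,"y":-9,"z":-0.9,"roll":0.36}
    - {"fingers":60,"x":1,"y":-12,"z":-1.2,"roll":0.48}
    - {"fingers":60,"x":1.3,"y":-15,"z":-1.5,"roll":0.6}
    - {"fingers":60,"x":1.5,"y":-18,"z":-1.8,"roll":0.72}
    - {"fingers":60,"x":1.8,"y":-21,"z":-2,"roll":0.84}
    - {"fingers":60,"x":2,"y":-24,"z":-2.2,"roll":0.96}
    - {"fingers":60,"x":2.3,"y":-27,"z":-2.4,"roll":1.08}
    - {"fingers":60,"x":2.6,"y":-30,"z":-2.6,"roll":1.2}
    - {"fingers":60,"x":2.8,"y":-32,"z":-2.6,"roll":1.32}
    - {"fingers":60,"x":2.8,"y":-32.4,"z":-2.6,"roll":1.44}

```text
clock: 20.85
tcp_pos: [0.4786, -0.0522, 0.2379]
orientation: [[-0.294, 0.956, -0.002], [0.956, 0.294, -0.0], [0.001, -0.002, -1.0]]
wrist_force: [-0.2, -0.1, 0.3]
grip_width: 0.0547
finger_force: 0.0
```

```bash
python3 -c "
from h import *
st();go(.419,-.334,.20,14.8)"
```

```text
t 20.85 tcp [ 0.4786 -0.0522  0.2379] a 107.11 w 0.0547 F [-0.2 -0.1  0.3] q [-0.16 -0.01  2.15 -0.    1.   -0.46]
shift [-25.18 -13.98   3.8 ] roll 1.611 rows 13
```

Emit:
apply_moves:
  rows:
    - {"fingers":60,"x":-25.2,"y":-14,"z":3.8,"roll":1.611}
    - {"fingers":60,"x":-25.2,"y":-14,"z":3.8,"roll":1.611}
    - {"fingers":60,"x":-25.2,"y":-14,"z":3.8,"roll":1.611}
    - {"fingers":60,"x":-25.2,"y":-14,"z":3.8,"roll":1.611}
    - {"fingers":60,"x":-25.2,"y":-14,"z":3.8,"roll":1.611}
    - {"fingers":60,"x":-25.2,"y":-14,"z":3.8,"roll":1.611}
    - {"fingers":60,"x":-25.2,"y":-14,"z":3.8,"roll":1.611}
    - {"fingers":60,"x":-25.2,"y":-14,"z":3.8,"roll":1.611}
    - {"fingers":60,"x":-25.2,"y":-14,"z":3.8,"roll":1.611}
    - {"fingers":60,"x":-25.2,"y":-14,"z":3.8,"roll":1.611}
    - {"fingers":60,"x":-25.2,"y":-14,"z":3.8,"roll":1.611}
    - {"fingers":60,"x":-25.2,"y":-14,"z":3.8,"roll":1.611}

```text
clock: 21.85
tcp_pos: [0.421, -0.3317, 0.1995]
orientation: [[0.932, 0.363, -0.002], [0.363, -0.932, 0.002], [-0.001, -0.003, -1.0]]
wrist_force: [0.7, -0.2, 0.1]
grip_width: 0.0545
finger_force: 0.0
```

Emit:
apply_moves:
  rows:
    - {"fingers":60,"x":0,"y":0,"z":0,"roll":0.11}
    - {"fingers":60,"x":0,"y":0,"z":0,"roll":0.11}
    - {"fingers":60,"x":0,"y":0,"z":0,"roll":0.11}

```text
clock: 22.1
tcp_pos: [0.4213, -0.3318, 0.2001]
orientation: [[0.963, 0.268, -0.002], [0.268, -0.963, 0.001], [-0.001, -0.002, -1.0]]
wrist_force: [-0.5, -0.3, -0.4]
grip_width: 0.0549
finger_force: 0.0
```

```bash
python3 - <<'E'
from pan import *
st();c=pan('wrist');save(c,'w5.png')
c=cam('top');P=cloud(c)
z=P[...,2]
E
```

```text
t 22.1 tcp [ 0.4213 -0.3318  0.2001] a 15.54 w 0.0549 F [-0.5 -0.3 -0.4] q [-0.71  0.14  2.07 -0.    0.93  0.59]
handle 1598 [ 473.1 -302.6] [211.1  46.1] 25.3 z [0.0574 0.0604 0.062 ]
line dir 14.4 428.33926 -331.00882
rim 2389 [ 484.6 -320.3] [123.  217.8]
```

View pics/w5.png

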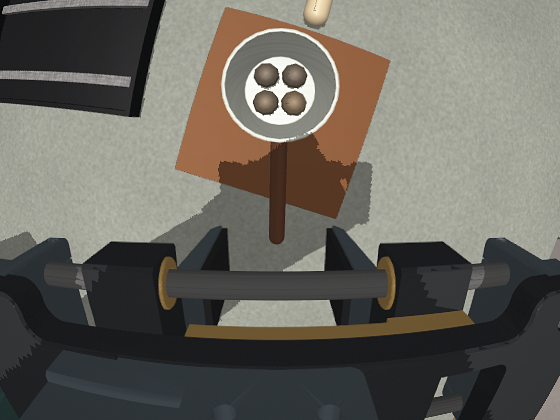

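The wrist view shows four cobbles in the pan at (280,88) and the handle straight ahead, from (279,140) to (277,243), well centred between the fingers.

Emit:
apply_moves:
  rows:
    - {"fingers":60,"x":-0.1,"y":0.1,"z":4,"roll":0.02}
    - {"fingers":60,"x":-0.1,"y":0.1,"z":8,"roll":0.02}
    - {"fingers":60,"x":-0.1,"y":0.1,"z":12,"roll":0.02}
    - {"fingers":60,"x":-0.1,"y":0.1,"z":15.5,"roll":0.02}
    - {"fingers":60,"x":-0.1,"y":0.1,"z":16.5,"roll":0.02}
    - {"fingers":60,"x":-0.1,"y":0.1,"z":16.5,"roll":0.02}
    - {"fingers":60,"x":-0.1,"y":0.1,"z":16.5,"roll":0.02}

```text
clock: 22.78
tcp_pos: [0.4216, -0.3336, 0.0371]
orientation: [[0.969, 0.246, -0.0], [0.246, -0.969, 0.0], [-0.0, -0.0, -1.0]]
wrist_force: [0.3, 0.2, 1.4]
grip_width: 0.0547
finger_force: 0.0
```

Emit:
apply_moves:
  rows:
    - {"fingers":0,"x":0,"y":0,"z":0,"roll":0}
    - {"fingers":0,"x":0,"y":0,"z":0,"roll":0}
    - {"fingers":0,"x":0,"y":0,"z":0,"roll":0}
    - {"fingers":0,"x":0,"y":0,"z":0,"roll":0}
    - {"fingers":0,"x":0,"y":0,"z":0,"roll":0}
    - {"fingers":0,"x":0,"y":0,"z":0,"roll":0}
    - {"fingers":0,"x":0,"y":0,"z":0,"roll":0}
    - {"fingers":0,"x":0,"y":0,"z":0,"roll":0}
  grip_force: 50

```text
clock: 23.45
tcp_pos: [0.4213, -0.3333, 0.0365]
orientation: [[0.969, 0.245, -0.0], [0.245, -0.969, 0.0], [-0.0, -0.0, -1.0]]
wrist_force: [-1.7, 1.1, 3.1]
grip_width: 0.0149
finger_force: 50.0
```

Emit:
apply_moves:
  rows:
    - {"fingers":0,"x":0,"y":0,"z":-0.5,"roll":0}
    - {"fingers":0,"x":0,"y":0,"z":-1,"roll":0}
    - {"fingers":0,"x":0,"y":0,"z":-2,"roll":0}
    - {"fingers":0,"x":0,"y":0,"z":-3,"roll":0}
    - {"fingers":0,"x":0,"y":0,"z":-4,"roll":0}
    - {"fingers":0,"x":0,"y":0,"z":-5,"roll":0}
    - {"fingers":0,"x":0,"y":0,"z":-5,"roll":0}

```text
clock: 24.03
tcp_pos: [0.4223, -0.3342, 0.0889]
orientation: [[0.969, 0.245, 0.002], [0.245, -0.969, -0.002], [0.002, 0.003, -1.0]]
wrist_force: [0.2, 0.0, -3.3]
grip_width: 0.0149
finger_force: 50.0
```

```bash
python3 - <<'E'
from h import *
st();c=cam('wrist');P=cloud(c);save(c,'w6.png');s=cam('scene');save(s,'scene6.png')
cv2.imwrite('pics/c6.png',np.hstack([c['img'][:260,130:430],s['img'][100:360,20:320]]))
E
```

```text
t 24.03 tcp [ 0.4223 -0.3342  0.0889] a 14.2 w 0.0149 F [ 0.2  0.  -3.3] q [-0.71  0.32  2.11 -0.    0.71  0.61]
```

View pics/c6.png

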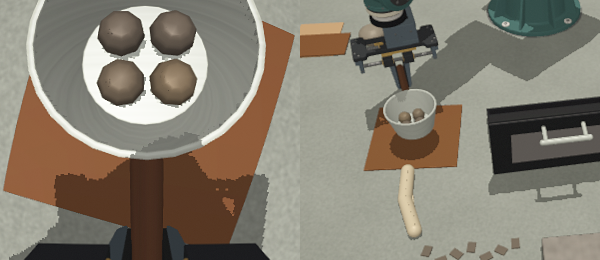

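The pan is held level (left crop: cobbles at (145,60), handle gripped at (147,240)) and clear of the pad.

```bash
python3 -c "
from h import *
go(.555,-.1904,.10,93.7)"
```

```text
shift [ 16.45 -10.6   -1.3 ] roll -1.388 rows 12
```

Emit:
apply_moves:
  rows:
    - {"fingers":0,"x":0.3,"y":-0.2,"z":-0.3,"roll":-0.02}
    - {"fingers":0,"x":1,"y":-0.6,"z":-0.8,"roll":-0.08}
    - {"fingers":0,"x":2,"y":-1.2,"z":-1.3,"roll":-0.16}
    - {"fingers":0,"x":3,"y":-1.8,"z":-1.3,"roll":-0.24}
    - {"fingers":0,"x":4,"y":-2.4,"z":-1.3,"roll":-0.32}
    - {"fingers":0,"x":5,"y":-3,"z":-1.3,"roll":-0.4}
    - {"fingers":0,"x":6,"y":-3.6,"z":-1.3,"roll":-0.48}
    - {"fingers":0,"x":7,"y":-4.3,"z":-1.3,"roll":-0.56}
    - {"fingers":0,"x":8,"y":-5,"z":-1.3,"roll":-0.64}
    - {"fingers":0,"x":9,"y":-5.6,"z":-1.3,"roll":-0.72}
    - {"fingers":0,"x":9.8,"y":-6.2,"z":-1.3,"roll":-0.78}
    - {"fingers":0,"x":10.2,"y":-6.4,"z":-1.3,"roll":-0.8}

```text
clock: 25.13
tcp_pos: [0.5049, -0.2452, 0.099]
orientation: [[0.495, 0.869, -0.001], [0.869, -0.495, 0.0], [0.0, -0.001, -1.0]]
wrist_force: [-0.3, -1.0, -4.0]
grip_width: 0.015
finger_force: 50.0
```

```bash
python3 -c "
from h import *
st();go(.555,-.1904,.10,93.7)"
```

```text
t 25.13 tcp [ 0.5049 -0.2452  0.099 ] a 60.31 w 0.015 F [-0.3 -1.  -4. ] q [-0.49  0.33  2.06  0.    0.75  0.02]
shift [ 7.24  1.64 -0.11] roll -0.583 rows 5
```

Emit:
apply_moves:
  rows:
    - {"fingers":0,"x":0.5,"y":0.1,"z":0,"roll":-0.05}
    - {"fingers":0,"x":1.4,"y":0.3,"z":0,"roll":-0.13}
    - {"fingers":0,"x":2.5,"y":0.6,"z":0,"roll":-0.21}
    - {"fingers":0,"x":3.6,"y":0.8,"z":0,"roll":-0.29}
    - {"fingers":0,"x":4.7,"y":1.1,"z":0,"roll":-0.37}
    - {"fingers":0,"x":5.7,"y":1.3,"z":0,"roll":-0.45}
    - {"fingers":0,"x":6.7,"y":1.5,"z":0,"roll":-0.53}
    - {"fingers":0,"x":7.2,"y":1.6,"z":0.3,"roll":-0.583}
    - {"fingers":0,"x":7.2,"y":1.6,"z":1.3,"roll":-0.583}
    - {"fingers":0,"x":7.2,"y":1.6,"z":2.5,"roll":-0.583}
    - {"fingers":0,"x":7.2,"y":1.6,"z":3.4,"roll":-0.583}
    - {"fingers":0,"x":7.2,"y":1.6,"z":3.8,"roll":-0.583}

```text
clock: 26.13
tcp_pos: [0.5529, -0.1918, 0.0591]
orientation: [[-0.058, 0.998, -0.003], [0.998, 0.058, 0.001], [0.001, -0.002, -1.0]]
wrist_force: [-0.1, -0.0, -3.4]
grip_width: 0.015
finger_force: 50.0
```

```bash
python3 - <<'E'
from h import *
st();go(.555,-.1904,.057,93.7)
c=cam('scene');save(c,'s7.png');w=cam('wrist')
cv2.imwrite('pics/c7.png',np.hstack([w['img'][:300,100:460],c['img'][100:400,20:420]]))
E
```

```text
t 26.13 tcp [ 0.5529 -0.1918  0.0591] a 93.33 w 0.015 F [-0.1 -0.  -3.4] q [-0.37  0.43  2.01 -0.    0.7  -0.43]
shift [0.13 0.22 0.21] roll -0.006 rows 1
```

View pics/c7.png

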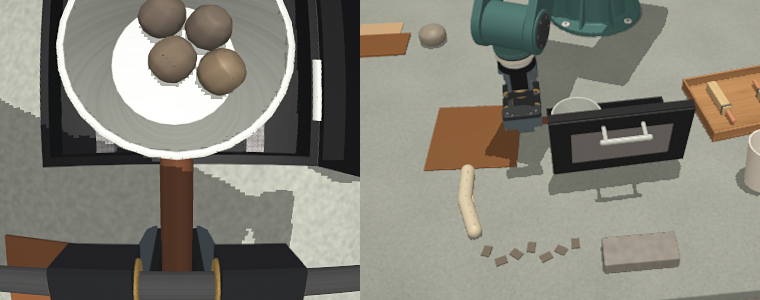

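The pan hangs level inside the right end of the case (left crop: cobbles at (190,45), case rim below at (180,160)). Now I'll loosen the grip so the pan can pivot.

Emit:
apply_moves:
  rows:
    - {"fingers":0,"x":0,"y":0,"z":0,"roll":0}
    - {"fingers":0,"x":0,"y":0,"z":0,"roll":0}
    - {"fingers":0,"x":0,"y":0,"z":0,"roll":0}
    - {"fingers":0,"x":0,"y":0,"z":0,"roll":0}
    - {"fingers":0,"x":0,"y":0,"z":0,"roll":0}
    - {"fingers":0,"x":0,"y":0,"z":0,"roll":0}
  grip_force: 4

```text
clock: 26.73
tcp_pos: [0.5545, -0.192, 0.0617]
orientation: [[-0.06, 0.998, 0.001], [0.998, 0.06, -0.0], [-0.0, 0.0, -1.0]]
wrist_force: [0.3, -0.1, -0.8]
grip_width: 0.0159
finger_force: 4.0
```

```bash
cat > tilt.py <<'E'
from h import *
def tilt():
    "handle tilt from wrist cloud: wooden pixels near the gripper"
    st();s=manip.observe();w=cam('wrist');P=cloud(w);R=np.array(s['orientation']);Q=(P-s['tcp_pos'])@R
    hs=cv2.cvtColor(w['img'],cv2.COLOR_BGR2HSV)
    m=(hs[...,1]>90)&(abs(Q[...,1])<.012)&(Q[...,0]>.012)&(Q[...,0]<.075)&(Q[...,2]>-.09)&(Q[...,2]<.06)&(w['range_z']>0)
    q=Q[m]
    if len(q)>10:
        k=np.polyfit(q[:,0],q[:,2],1);print('handle px',len(q),'tilt deg',np.degrees(np.arctan(k[0])).round(1),'z@0',(k[1]*1000).round(1))
    return w
E
python3 -c "
from tilt import *
tilt()"
```

```text
t 26.73 tcp [ 0.5545 -0.192   0.0617] a 93.43 w 0.0159 F [ 0.3 -0.1 -0.8] q [-0.37  0.43  2.01 -0.    0.7  -0.43]
handle px 2814 tilt deg 10.2 z@0 -24.0
```

Emit:
apply_moves:
  rows:
    - {"fingers":0,"x":0.5,"y":0,"z":-0.9,"roll":0}
    - {"fingers":0,"x":1.1,"y":0,"z":-1.7,"roll":0}
    - {"fingers":0,"x":1.8,"y":0,"z":-2.6,"roll":0}
    - {"fingers":0,"x":2.6,"y":0,"z":-3.4,"roll":0}
    - {"fingers":0,"x":3.4,"y":0,"z":-4.2,"roll":0}
    - {"fingers":0,"x":4.2,"y":0,"z":-4.9,"roll":0}
    - {"fingers":0,"x":5.1,"y":0,"z":-5.5,"roll":0}
    - {"fingers":0,"x":6,"y":0,"z":-6.1,"roll":0}
    - {"fingers":0,"x":7,"y":0,"z":-6.6,"roll":0}
    - {"fingers":0,"x":8,"y":0,"z":-7,"roll":0}
    - {"fingers":0,"x":9,"y":0,"z":-7.3,"roll":0}
    - {"fingers":0,"x":9,"y":0,"z":-7.3,"roll":0}

```text
clock: 27.78
tcp_pos: [0.5491, -0.1004, 0.135]
orientation: [[-0.061, 0.998, 0.001], [0.998, 0.061, 0.0], [0.0, 0.001, -1.0]]
wrist_force: [0.3, -1.6, 3.3]
grip_width: 0.0159
finger_force: 4.0
```

```bash
python3 - <<'E'
from tilt import *
w=tilt();c=cam('scene');t=cam('top')
cv2.imwrite('pics/c8.png',np.hstack([w['img'][:300,100:460],c['img'][100:400,120:520]]))
E
```

```text
t 27.78 tcp [ 0.5491 -0.1004  0.135 ] a 93.5 w 0.0159 F [ 0.3 -1.6  3.3] q [-0.22  0.27  2.06  0.    0.81 -0.28]
handle px 1378 tilt deg 33.6 z@0 -13.5
```

View pics/c8.png

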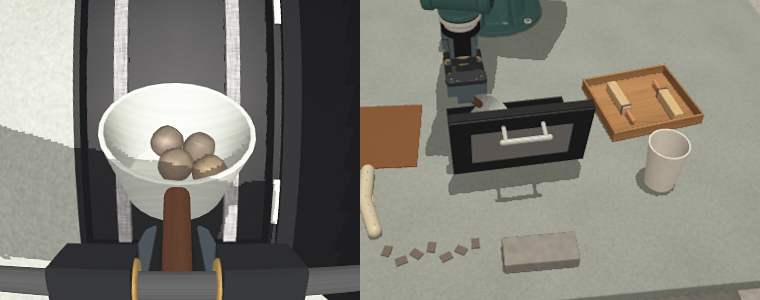

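The pan is about half tipped and all four cobbles are still in it, at (190,155) in the left crop. Continuing past 90°.

Emit:
apply_moves:
  rows:
    - {"fingers":0,"x":0.8,"y":0,"z":-0.2,"roll":0}
    - {"fingers":0,"x":1.6,"y":0,"z":-0.4,"roll":0}
    - {"fingers":0,"x":2.5,"y":0,"z":-0.6,"roll":0}
    - {"fingers":0,"x":3.4,"y":0,"z":-0.7,"roll":0}
    - {"fingers":0,"x":4.3,"y":0,"z":-0.7,"roll":0}
    - {"fingers":0,"x":5.2,"y":0,"z":-0.7,"roll":0}
    - {"fingers":0,"x":6.2,"y":0,"z":-0.7,"roll":0}
    - {"fingers":0,"x":7.4,"y":0,"z":-0.9,"roll":0}
    - {"fingers":0,"x":8.6,"y":0,"z":-1.1,"roll":0}
    - {"fingers":0,"x":9.8,"y":0,"z":-1.3,"roll":0}
    - {"fingers":0,"x":9.8,"y":0,"z":-1.3,"roll":0}

```text
clock: 28.85
tcp_pos: [0.5427, -0.0021, 0.1475]
orientation: [[-0.061, 0.998, -0.0], [0.998, 0.061, 0.0], [0.0, -0.0, -1.0]]
wrist_force: [0.2, 0.2, -3.2]
grip_width: 0.0159
finger_force: 4.0
```

```bash
python3 - <<'E'
from tilt import *
w=tilt();c=cam('scene');t=cam('top')
cv2.imwrite('pics/c9.png',np.hstack([w['img'][:300,100:460],t['img'][120:420,180:420]]))
E
```

```text
t 28.85 tcp [ 0.5427 -0.0021  0.1475] a 93.51 w 0.0159 F [ 0.2  0.2 -3.2] q [-0.05  0.23  2.08  0.    0.83 -0.11]
handle px 181 tilt deg -79.6 z@0 86.9
```

View pics/c9.png

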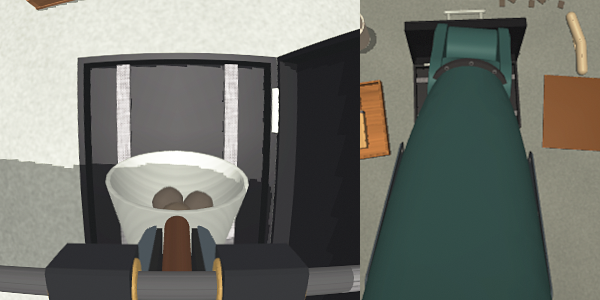

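Emit:
apply_moves:
  rows:
    - {"fingers":0,"x":-1.5,"y":0,"z":0,"roll":0}
    - {"fingers":0,"x":-3,"y":0,"z":0,"roll":0}
    - {"fingers":0,"x":-4.5,"y":0,"z":0,"roll":0}
    - {"fingers":0,"x":-6,"y":0,"z":0,"roll":0}
    - {"fingers":0,"x":-7,"y":0,"z":0,"roll":0}
    - {"fingers":0,"x":-7,"y":0,"z":0,"roll":0}
    - {"fingers":0,"x":-7,"y":0,"z":0,"roll":0}
    - {"fingers":0,"x":-7,"y":0,"z":0.3,"roll":0}
    - {"fingers":0,"x":-7,"y":0,"z":0.6,"roll":0}
    - {"fingers":0,"x":-7,"y":0,"z":0.8,"roll":0}
    - {"fingers":0,"x":-7,"y":0,"z":0.8,"roll":0}

```text
clock: 29.92
tcp_pos: [0.5477, -0.0736, 0.1394]
orientation: [[-0.061, 0.998, 0.001], [0.998, 0.061, -0.0], [-0.0, 0.001, -1.0]]
wrist_force: [-0.3, 0.6, 1.2]
grip_width: 0.0158
finger_force: 4.0
```

Emit:
apply_moves:
  rows:
    - {"fingers":0,"x":0.4,"y":0,"z":0.1,"roll":0}
    - {"fingers":0,"x":0.9,"y":0,"z":0.1,"roll":0}
    - {"fingers":0,"x":1.4,"y":0,"z":0.1,"roll":0}
    - {"fingers":0,"x":1.9,"y":0,"z":0.1,"roll":0}
    - {"fingers":0,"x":2.4,"y":0,"z":0.1,"roll":0}
    - {"fingers":0,"x":2.9,"y":0,"z":0.0,"roll":0}
    - {"fingers":0,"x":3.4,"y":0,"z":0.0,"roll":0}
    - {"fingers":0,"x":3.9,"y":0,"z":-0.1,"roll":0}

```text
clock: 30.58
tcp_pos: [0.5445, -0.0345, 0.1401]
orientation: [[-0.06, 0.998, -0.001], [0.998, 0.06, 0.0], [0.0, -0.001, -1.0]]
wrist_force: [-0.9, -0.5, -2.5]
grip_width: 0.0163
finger_force: 4.0
```

```bash
cat > pt.py <<'E'
from h import *
def pt():
    "pan tilt from the white rim/pan pixels: fit mouth rim plane from wrist cloud"
    st();s=manip.observe();w=cam('wrist');P=cloud(w);R=np.array(s['orientation']);Q=(P-s['tcp_pos'])@R
    hs=cv2.cvtColor(w['img'],cv2.COLOR_BGR2HSV)
    m=(hs[...,1]<45)&(hs[...,2]>120)&(abs(Q[...,1])<.06)&(Q[...,0]>-.02)&(Q[...,0]<.15)&(Q[...,2]>-.02)&(Q[...,2]<.145)&(w['range_z']>0)
    q=Q[m];rows=np.where(m)[0]
    print(len(q),'x',np.percentile(q[:,0],[1,50,99]).round(3),'z',np.percentile(q[:,2],[1,50,99]).round(3))
    # topmost image rim (far lip) and near lip along centre line
    c=q[abs(q[:,1])<.006];h=np.histogram(c[:,2],bins=np.arange(-.02,.15,.01));print([ (round(z*1000),int(n), round(float(c[(c[:,2]>=z)&(c[:,2]<z+.01),0].mean()*1000)) if n else None) for z,n in zip(h[1],h[0])])
    return w
E
python3 - <<'E'
from pt import *
w=pt();save(w,'w10.png')
E
```

```text
t 30.58 tcp [ 0.5445 -0.0345  0.1401] a 93.44 w 0.0163 F [-0.9 -0.5 -2.5] q [-0.11  0.24  2.08  0.    0.82 -0.17]
8237 x [-0.019  0.01   0.147] z [0.024 0.124 0.134]
[(-20, 0, None), (-10, 0, None), (0, 0, None), (10, 0, None), (20, 121, -2), (30, 0, None), (40, 0, None), (50, 0, None), (60, 0, None), (70, 0, None), (80, 0, None), (90, 0, None), (100, 13, -17), (110, 13, -16), (120, 196, -12), (130, 41, 2)]
```

View pics/w10.png

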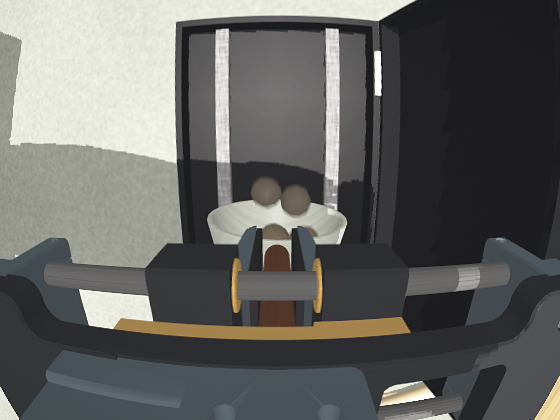

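The drag works: the pan is nearly on its side, with cobbles rolling over the lip at (265,190) and (295,200). I'll drag a bit further.

Emit:
apply_moves:
  rows:
    - {"fingers":0,"x":0.5,"y":0,"z":0.2,"roll":0}
    - {"fingers":0,"x":1,"y":0,"z":0.2,"roll":0}
    - {"fingers":0,"x":1.5,"y":0,"z":0.1,"roll":0}
    - {"fingers":0,"x":2,"y":0,"z":0,"roll":0}
    - {"fingers":0,"x":2.5,"y":0,"z":0,"roll":0}
    - {"fingers":0,"x":3,"y":0,"z":0,"roll":0}
    - {"fingers":0,"x":3.5,"y":0,"z":0,"roll":0}
    - {"fingers":0,"x":3.5,"y":0,"z":0,"roll":0}
    - {"fingers":0,"x":3.5,"y":0,"z":0,"roll":0}
    - {"fingers":0,"x":3.5,"y":0,"z":0,"roll":0}

```text
clock: 31.47
tcp_pos: [0.5428, -0.0002, 0.1404]
orientation: [[-0.06, 0.998, -0.0], [0.998, 0.06, -0.0], [-0.0, -0.0, -1.0]]
wrist_force: [0.6, -0.7, -2.8]
grip_width: 0.0161
finger_force: 4.0
```

```bash
python3 - <<'E'
from pt import *
w=pt();save(w,'w11.png')
E
```

```text
t 31.47 tcp [ 5.428e-01 -2.000e-04  1.404e-01] a 93.45 w 0.0161 F [ 0.6 -0.7 -2.8] q [-0.04  0.24  2.09 -0.    0.82 -0.1 ]
8706 x [-0.019  0.015  0.149] z [0.023 0.124 0.142]
[(-20, 0, None), (-10, 0, None), (0, 0, None), (10, 0, None), (20, 121, -3), (30, 0, None), (40, 0, None), (50, 0, None), (60, 0, None), (70, 0, None), (80, 0, None), (90, 0, None), (100, 0, None), (110, 0, None), (120, 251, -10), (130, 33, 93)]
```

View pics/w11.png

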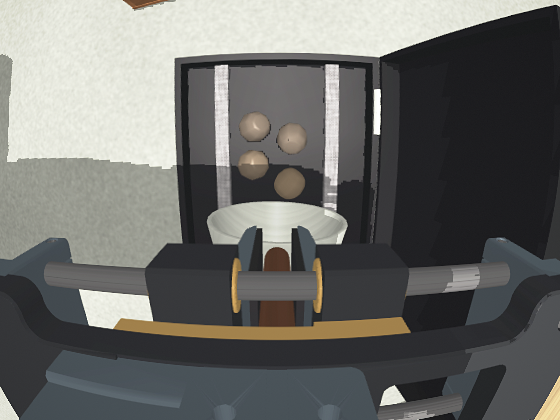

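All four cobbles lie in the case, at (255,127), (292,138), (253,165) and (290,183), and the pan is empty. I'll clamp it and carry it back to the pad.

Emit:
apply_moves:
  rows:
    - {"fingers":0,"x":0,"y":0,"z":0,"roll":0}
    - {"fingers":0,"x":0,"y":0,"z":0,"roll":0}
    - {"fingers":0,"x":0,"y":0,"z":0,"roll":0}
    - {"fingers":0,"x":-0.3,"y":0,"z":-1,"roll":0}
    - {"fingers":0,"x":-0.6,"y":0,"z":-3,"roll":0}
    - {"fingers":0,"x":-1,"y":0,"z":-5.5,"roll":0}
    - {"fingers":0,"x":-1,"y":0,"z":-8,"roll":0}
    - {"fingers":0,"x":-1,"y":0,"z":-8,"roll":0}
    - {"fingers":0,"x":-1,"y":0,"z":-8,"roll":0}
  grip_force: 30

```text
clock: 32.27
tcp_pos: [0.5442, -0.0105, 0.2221]
orientation: [[-0.06, 0.998, 0.003], [0.998, 0.06, -0.0], [-0.0, 0.003, -1.0]]
wrist_force: [-0.0, -0.1, -3.3]
grip_width: 0.0153
finger_force: 30.0
```

```bash
python3 -c "
from h import *
st();go(.540,-.306,.22,14.4)"
```

```text
t 32.27 tcp [ 0.5442 -0.0105  0.2221] a 93.43 w 0.0153 F [-0.  -0.1 -3.3] q [-0.06  0.12  2.05 -0.    0.97 -0.12]
shift [-29.47  -2.19   0.22] roll 1.379 rows 12
```

Emit:
apply_moves:
  rows:
    - {"fingers":0,"x":-1,"y":0,"z":0,"roll":0}
    - {"fingers":0,"x":-3.5,"y":-0.2,"z":0,"roll":0}
    - {"fingers":0,"x":-6.5,"y":-0.4,"z":0,"roll":0.1}
    - {"fingers":0,"x":-9.5,"y":-0.6,"z":0,"roll":0.2}
    - {"fingers":0,"x":-12.5,"y":-0.9,"z":0,"roll":0.32}
    - {"fingers":0,"x":-15.5,"y":-1.1,"z":0,"roll":0.44}
    - {"fingers":0,"x":-18.5,"y":-1.4,"z":0,"roll":0.56}
    - {"fingers":0,"x":-21.5,"y":-1.6,"z":0,"roll":0.68}
    - {"fingers":0,"x":-24.5,"y":-1.8,"z":0,"roll":0.8}
    - {"fingers":0,"x":-27.5,"y":-2,"z":0,"roll":0.92}
    - {"fingers":0,"x":-29,"y":-2.2,"z":0,"roll":1.04}
    - {"fingers":0,"x":-29.5,"y":-2.2,"z":0,"roll":1.16}

```text
clock: 33.27
tcp_pos: [0.5379, -0.3087, 0.2188]
orientation: [[0.895, 0.447, -0.002], [0.447, -0.895, 0.001], [-0.001, -0.001, -1.0]]
wrist_force: [-0.8, 0.0, -1.6]
grip_width: 0.0156
finger_force: 30.0
```

Emit:
apply_moves:
  rows:
    - {"fingers":0,"x":0,"y":0,"z":0,"roll":0.11}
    - {"fingers":0,"x":0,"y":0,"z":0,"roll":0.22}
    - {"fingers":0,"x":0,"y":0,"z":0,"roll":0.22}
    - {"fingers":0,"x":0,"y":0,"z":0,"roll":0.22}

```text
clock: 33.6
tcp_pos: [0.5384, -0.3061, 0.2193]
orientation: [[0.968, 0.251, -0.002], [0.251, -0.968, 0.001], [-0.001, -0.001, -1.0]]
wrist_force: [-0.1, -1.0, -1.7]
grip_width: 0.0157
finger_force: 30.0
```

```bash
python3 - <<'E'
from h import *
st();go(.540,-.306,.15,14.4)
c=cam('scene');P=cloud(c);t=cam('top')
s=manip.observe();R=np.array(s['orientation']);Q=(P-s['tcp_pos'])@R
m=(abs(Q[...,0])<.15)&(abs(Q[...,1])<.07)&(Q[...,2]>.02)&(Q[...,2]<.19)&(P[...,2]>.012)
q=Q[m];b=np.arange(.02,.2,.01)
for z in b:
    k=(q[:,2]>=z)&(q[:,2]<z+.01)
    if k.any(): print(round(z,2),k.sum(),(q[k,0].min()).round(3),(q[k,0].max()).round(3),(q[k,1].min()).round(3),(q[k,1].max()).round(3))
n=(t['img'].copy());cv2.imwrite('pics/c12.png',np.hstack([c['img'][60:360,0:380],n[120:420,200:480]]))
E
```

```text
t 33.6 tcp [ 0.5384 -0.3061  0.2193] a 14.56 w 0.0157 F [-0.1 -1.  -1.7] q [-0.55  0.25  1.9  -0.    1.    0.76]
shift [0.16 0.04 6.93] roll 0.003 rows 2
0.02 119 -0.028 -0.0 -0.025 0.031
0.03 135 -0.06 -0.001 -0.038 0.043
0.04 95 -0.065 -0.0 -0.044 0.051
0.05 36 -0.06 0.0 -0.048 0.053
0.06 28 -0.06 -0.0 -0.051 0.057
0.07 132 -0.064 0.0 -0.051 0.059
0.08 221 -0.065 -0.0 -0.052 0.058
0.09 257 -0.064 -0.001 -0.051 0.055
0.1 284 -0.064 0.001 -0.047 0.053
0.11 416 -0.063 -0.0 -0.039 0.045
0.12 322 -0.062 0.001 -0.029 0.035
0.13 12 -0.011 -0.003 -0.006 0.016
0.18 44 0.077 0.15 0.031 0.057
```

Emit:
apply_moves:
  rows:
    - {"fingers":0,"x":1.2,"y":0,"z":1.5,"roll":0}
    - {"fingers":0,"x":2.5,"y":0,"z":3.5,"roll":0}
    - {"fingers":0,"x":2.5,"y":0,"z":5.5,"roll":0}
    - {"fingers":0,"x":2.5,"y":0,"z":7,"roll":0}
    - {"fingers":0,"x":2.5,"y":0,"z":7.4,"roll":0}
    - {"fingers":0,"x":2.5,"y":0,"z":7.7,"roll":0}
    - {"fingers":0,"x":2.5,"y":0,"z":7.7,"roll":0}
    - {"fingers":0,"x":2.5,"y":0,"z":7.7,"roll":0}

```text
clock: 34.37
tcp_pos: [0.5637, -0.3001, 0.1443]
orientation: [[0.969, 0.249, 0.001], [0.249, -0.969, -0.001], [0.001, 0.001, -1.0]]
wrist_force: [-0.1, 0.2, -1.6]
grip_width: 0.0152
finger_force: 30.0
```

Emit:
apply_moves:
  rows:
    - {"fingers":0,"x":0,"y":0,"z":0,"roll":0}
    - {"fingers":0,"x":0,"y":0,"z":0,"roll":0}
    - {"fingers":0,"x":0,"y":0,"z":0,"roll":0}
    - {"fingers":0,"x":0,"y":0,"z":0,"roll":0}
    - {"fingers":0,"x":0,"y":0,"z":0,"roll":0}
  grip_force: 4

```text
clock: 34.78
tcp_pos: [0.5634, -0.2998, 0.1436]
orientation: [[0.969, 0.248, 0.0], [0.248, -0.969, -0.0], [0.0, 0.0, -1.0]]
wrist_force: [-0.6, -1.2, -2.6]
grip_width: 0.0161
finger_force: 4.0
```

```bash
cat > prof.py <<'E'
from h import *
def prof():
    st();c=cam('scene');P=cloud(c)
    s=manip.observe();R=np.array(s['orientation']);Q=(P-s['tcp_pos'])@R
    m=(Q[...,0]>-.12)&(Q[...,0]<.2)&(abs(Q[...,1])<.07)&(Q[...,2]>-.03)&(Q[...,2]<.19)&(P[...,2]>.012)
    q=np.c_[Q[m],P[m][:,2]];
    for z in np.arange(-.03,.2,.01):
        k=(q[:,2]>=z)&(q[:,2]<z+.01)
        if k.sum()>3: print('%.2f'%z,k.sum(),(q[k,0].min()).round(3),(q[k,0].max()).round(3),'worldz',q[k,3].mean().round(3))
    return c
E
python3 -c "
from prof import *
prof()"
```

```text
t 34.78 tcp [ 0.5634 -0.2998  0.1436] a 14.37 w 0.0161 F [-0.6 -1.2 -2.6] q [-0.53  0.37  1.89  0.    0.88  0.79]
-0.03 74 -0.015 0.017 worldz 0.169
-0.02 72 -0.015 0.017 worldz 0.159
-0.01 60 -0.014 0.016 worldz 0.149
0.00 29 -0.012 0.012 worldz 0.139
0.01 30 -0.013 -0.003 worldz 0.129
0.02 106 -0.04 -0.001 worldz 0.118
0.03 137 -0.054 0.001 worldz 0.109
0.04 99 -0.063 -0.001 worldz 0.099
0.05 40 -0.063 0.001 worldz 0.09
0.06 18 -0.016 -0.001 worldz 0.078
0.07 73 -0.062 0.002 worldz 0.067
0.08 189 -0.063 0.0 worldz 0.058
0.09 222 -0.064 -0.0 worldz 0.049
0.10 294 -0.064 0.002 worldz 0.038
0.11 1024 -0.065 0.2 worldz 0.028
0.12 511 -0.058 0.199 worldz 0.02
```

Emit:
apply_moves:
  rows:
    - {"fingers":0,"x":0,"y":0,"z":0.3,"roll":0}
    - {"fingers":0,"x":0,"y":0,"z":0.6,"roll":0}
    - {"fingers":0,"x":-0.5,"y":0,"z":0.8,"roll":0}
    - {"fingers":0,"x":-1,"y":0,"z":0.9,"roll":0}
    - {"fingers":0,"x":-1.5,"y":0,"z":1,"roll":0}
    - {"fingers":0,"x":-2,"y":0,"z":1.1,"roll":0}
    - {"fingers":0,"x":-2.5,"y":0,"z":1.2,"roll":0}
    - {"fingers":0,"x":-3,"y":0,"z":1.2,"roll":0}
    - {"fingers":0,"x":-3,"y":0,"z":1.2,"roll":0}
  grip_force: 3

```text
clock: 35.58
tcp_pos: [0.5331, -0.3073, 0.1312]
orientation: [[0.969, 0.248, -0.001], [0.248, -0.969, 0.0], [-0.001, -0.001, -1.0]]
wrist_force: [-0.1, -0.2, -2.2]
grip_width: 0.0158
finger_force: 3.0
```

```bash
python3 -c "
from prof import *
prof()"
```

```text
t 35.58 tcp [ 0.5331 -0.3073  0.1312] a 14.34 w 0.0158 F [-0.1 -0.2 -2.2] q [-0.56  0.36  1.94 -0.    0.84  0.76]
-0.03 74 -0.015 0.018 worldz 0.156
-0.02 71 -0.013 0.018 worldz 0.146
-0.01 61 -0.012 0.017 worldz 0.136
0.00 34 -0.013 0.004 worldz 0.126
0.01 45 -0.007 0.009 worldz 0.115
0.02 86 -0.02 0.009 worldz 0.106
0.03 79 -0.033 0.012 worldz 0.097
0.04 70 -0.048 0.014 worldz 0.086
0.05 26 -0.047 0.015 worldz 0.076
0.06 67 -0.047 0.02 worldz 0.065
0.07 182 -0.048 0.024 worldz 0.056
0.08 226 -0.044 0.021 worldz 0.046
0.09 257 -0.043 0.189 worldz 0.036
0.10 824 -0.039 0.2 worldz 0.026
0.11 456 -0.04 0.199 worldz 0.017
```

Emit:
apply_moves:
  rows:
    - {"fingers":0,"x":-0.7,"y":0,"z":0.1,"roll":0}
    - {"fingers":0,"x":-1.4,"y":0,"z":0.2,"roll":0}
    - {"fingers":0,"x":-2.1,"y":0,"z":0.2,"roll":0}
    - {"fingers":0,"x":-2.8,"y":0,"z":0.2,"roll":0}
    - {"fingers":0,"x":-3.5,"y":0,"z":0.2,"roll":0}
    - {"fingers":0,"x":-4.2,"y":0,"z":0.3,"roll":0}
    - {"fingers":0,"x":-4.9,"y":0,"z":0.4,"roll":0}
    - {"fingers":0,"x":-5.6,"y":0,"z":0.6,"roll":0}
    - {"fingers":0,"x":-6.3,"y":0,"z":0.8,"roll":0}
    - {"fingers":0,"x":-6.3,"y":0,"z":0.8,"roll":0}

```text
clock: 36.47
tcp_pos: [0.4718, -0.323, 0.1229]
orientation: [[0.969, 0.248, -0.001], [0.248, -0.969, 0.0], [-0.001, -0.001, -1.0]]
wrist_force: [-1.7, -0.6, 2.4]
grip_width: 0.0158
finger_force: 3.0
```

```bash
python3 -c "
from prof import *
prof()"
```

```text
t 36.47 tcp [ 0.4718 -0.323   0.1229] a 14.34 w 0.0158 F [-1.7 -0.6  2.4] q [-0.64  0.31  2.03 -0.    0.8   0.68]
-0.03 87 -0.024 0.017 worldz 0.148
-0.02 75 -0.01 0.018 worldz 0.138
-0.01 72 -0.005 0.016 worldz 0.128
0.00 68 0.008 0.029 worldz 0.117
0.01 62 0.01 0.034 worldz 0.108
0.02 75 0.002 0.039 worldz 0.098
0.03 82 -0.006 0.046 worldz 0.088
0.04 94 -0.013 0.054 worldz 0.078
0.05 173 -0.019 0.06 worldz 0.067
0.06 242 -0.014 0.067 worldz 0.058
0.07 295 -0.013 0.077 worldz 0.048
0.08 340 -0.003 0.085 worldz 0.038
0.09 602 0.003 0.2 worldz 0.028
0.10 291 0.012 0.2 worldz 0.019
0.11 23 0.021 0.17 worldz 0.013
```

Emit:
apply_moves:
  rows:
    - {"fingers":0,"x":-1.2,"y":0,"z":0.3,"roll":0}
    - {"fingers":0,"x":-2.5,"y":0,"z":0.7,"roll":0}
    - {"fingers":0,"x":-3.7,"y":0,"z":1.2,"roll":0}
    - {"fingers":0,"x":-4.8,"y":0,"z":1.8,"roll":0}
    - {"fingers":0,"x":-5.9,"y":0,"z":2.5,"roll":0}
    - {"fingers":0,"x":-6.9,"y":0,"z":3.3,"roll":0}
    - {"fingers":0,"x":-7.8,"y":0,"z":4.2,"roll":0}
    - {"fingers":0,"x":-8.3,"y":0,"z":4.7,"roll":0}
    - {"fingers":0,"x":-8.7,"y":0,"z":5.2,"roll":0}
    - {"fingers":0,"x":-8.7,"y":0,"z":5.2,"roll":0}

```text
clock: 37.35
tcp_pos: [0.3879, -0.3442, 0.0703]
orientation: [[0.969, 0.248, -0.001], [0.248, -0.969, 0.001], [-0.001, -0.001, -1.0]]
wrist_force: [-1.2, 0.1, -1.0]
grip_width: 0.0159
finger_force: 3.0
```

```bash
python3 -c "
from prof import *
prof()"
```

```text
t 37.35 tcp [ 0.3879 -0.3442  0.0703] a 14.34 w 0.0159 F [-1.2  0.1 -1. ] q [-0.77  0.33  2.15 -0.    0.67  0.55]
-0.03 99 -0.077 0.017 worldz 0.095
-0.02 172 -0.053 0.058 worldz 0.085
-0.01 254 -0.004 0.111 worldz 0.076
0.00 254 0.024 0.136 worldz 0.066
0.01 263 0.027 0.135 worldz 0.056
0.02 218 0.027 0.13 worldz 0.046
0.03 211 0.025 0.124 worldz 0.036
0.04 307 0.026 0.12 worldz 0.025
0.05 339 0.033 0.116 worldz 0.018
```

Emit:
apply_moves:
  rows:
    - {"fingers":0,"x":-0.4,"y":0,"z":0.4,"roll":0}
    - {"fingers":0,"x":-0.8,"y":0,"z":0.9,"roll":0}
    - {"fingers":0,"x":-1.0,"y":0,"z":1.3,"roll":0}
    - {"fingers":0,"x":-1.2,"y":0,"z":1.7,"roll":0}
    - {"fingers":0,"x":-1.3,"y":0,"z":2.1,"roll":0}
    - {"fingers":0,"x":-1.3,"y":0,"z":2.1,"roll":0}
    - {"fingers":0,"x":-1.3,"y":0,"z":2.1,"roll":0}

```text
clock: 37.98
tcp_pos: [0.3763, -0.3476, 0.0501]
orientation: [[0.969, 0.248, -0.0], [0.248, -0.969, 0.0], [-0.0, -0.0, -1.0]]
wrist_force: [-0.6, -0.7, -1.0]
grip_width: 0.016
finger_force: 3.0
```

```bash
cat > rim.py <<'E'
from h import *
def rimfit():
    st();t=cam('wrist');P=cloud(t)
    hs=cv2.cvtColor(t['img'],cv2.COLOR_BGR2HSV);z=P[...,2]
    m=(P[...,1]<-.2)&(P[...,1]>-.45)&(P[...,0]>.38)&(P[...,0]<.62)&(z>.045)&(z<.12)&(hs[...,1]<60)&(hs[...,2]>100)
    p=P[m]; 
    # rim = highest point per bearing around centroid
    c=p[:,:2].mean(0);a=np.degrees(np.arctan2(*(p[:,:2]-c).T[::-1]));r=[]
    for k in range(-180,180,20):
        s=p[(a>=k)&(a<k+20)]
        if len(s)>5: r.append(s[np.argsort(s[:,2])[-3:]].mean(0))
    r=np.array(r);A=np.c_[r[:,:2],np.ones(len(r))];co=np.linalg.lstsq(A,r[:,2],rcond=None)[0]
    print('centre',c.round(4),'slope deg x,y',np.degrees(np.arctan(co[:2])).round(1),'rim z',r[:,2].mean().round(4),len(r))
    for n in('scene',):
        q=cam(n);Q=cloud(q);zz=Q[...,2];mm=(Q[...,1]<-.2)&(Q[...,1]>-.45)&(Q[...,0]>.38)&(Q[...,0]<.62)&(zz>.05)&(zz<.12);h=cv2.cvtColor(q['img'],cv2.COLOR_BGR2HSV);mm&=h[...,1]<60
        e=Q[mm];print('scene rim ext',e.min(0).round(3),e.max(0).round(3))
    return t
E
python3 -c "
from rim import *
from prof import *
rimfit();prof()"
```

```text
t 37.98 tcp [ 0.3763 -0.3476  0.0501] a 14.37 w 0.016 F [-0.6 -0.7 -1. ] q [-0.79  0.36  2.16 -0.    0.62  0.53]
centre [ 0.4538 -0.3289] slope deg x,y [-1.7 -0.4] rim z 0.0665 18
scene rim ext [ 0.381 -0.386  0.05 ] [ 0.512 -0.275  0.119]
t 38.08 tcp [ 0.3765 -0.3477  0.0504] a 14.37 w 0.0157 F [-1.  -0.2 -1.4] q [-0.79  0.36  2.16 -0.    0.62  0.53]
-0.03 34 -0.041 0.09 worldz 0.076
-0.02 500 -0.071 0.139 worldz 0.065
-0.01 307 -0.029 0.137 worldz 0.056
0.00 265 0.028 0.134 worldz 0.046
0.01 269 0.026 0.131 worldz 0.036
0.02 230 0.031 0.128 worldz 0.025
0.03 203 0.033 0.125 worldz 0.016
```

Emit:
apply_moves:
  rows:
    - {"fingers":0,"x":0,"y":0,"z":0.2,"roll":0}
    - {"fingers":0,"x":0,"y":0,"z":0.4,"roll":0}
    - {"fingers":0,"x":0,"y":0,"z":0.5,"roll":0}
    - {"fingers":0,"x":0,"y":0,"z":0.5,"roll":0}

```text
clock: 38.47
tcp_pos: [0.3765, -0.3478, 0.0454]
orientation: [[0.969, 0.248, 0.0], [0.248, -0.969, -0.0], [0.0, 0.0, -1.0]]
wrist_force: [0.2, -0.4, 1.1]
grip_width: 0.0159
finger_force: 3.0
```

Emit:
apply_moves:
  rows:
    - {"fingers":0,"x":0,"y":0,"z":0,"roll":0}
    - {"fingers":0,"x":0,"y":0,"z":0,"roll":0}
    - {"fingers":0,"x":0,"y":0,"z":0,"roll":0}
    - {"fingers":0,"x":0,"y":0,"z":-0.5,"roll":0}
    - {"fingers":0,"x":0,"y":0,"z":-1,"roll":0}
    - {"fingers":0,"x":1,"y":0,"z":-1.2,"roll":0}
    - {"fingers":0,"x":2.5,"y":0,"z":-1.2,"roll":0}
    - {"fingers":0,"x":4,"y":0,"z":-1.2,"roll":0}
    - {"fingers":0,"x":5,"y":0,"z":-1.2,"roll":0}
    - {"fingers":0,"x":5,"y":0,"z":-1.2,"roll":0}
    - {"fingers":0,"x":5,"y":0,"z":-1.2,"roll":0}
  grip_force: 40

```text
clock: 39.38
tcp_pos: [0.4255, -0.3348, 0.0571]
orientation: [[0.968, 0.25, -0.0], [0.25, -0.968, 0.0], [-0.0, -0.0, -1.0]]
wrist_force: [-0.0, -0.5, -2.1]
grip_width: 0.015
finger_force: 40.0
```

```bash
python3 -c "
from rim import *
rimfit()"
```

```text
t 39.38 tcp [ 0.4255 -0.3348  0.0571] a 14.46 w 0.015 F [-0.  -0.5 -2.1] q [-0.71  0.38  2.1  -0.    0.66  0.61]
centre [ 0.5039 -0.3157] slope deg x,y [0.2 0.1] rim z 0.0768 18
scene rim ext [ 0.412 -0.373  0.05 ] [ 0.561 -0.263  0.12 ]
```

Emit:
apply_moves:
  rows:
    - {"fingers":0,"x":0,"y":0,"z":0.4,"roll":0}
    - {"fingers":0,"x":0,"y":0,"z":0.8,"roll":0}
    - {"fingers":0,"x":0,"y":0,"z":1.1,"roll":0}
    - {"fingers":0,"x":0,"y":0,"z":1.25,"roll":0}
    - {"fingers":0,"x":0,"y":0,"z":1.3,"roll":0}
    - {"fingers":0,"x":0,"y":0,"z":1.3,"roll":0}
    - {"fingers":0,"x":0,"y":0,"z":1.3,"roll":0}

```text
clock: 40.07
tcp_pos: [0.424, -0.3355, 0.0449]
orientation: [[0.969, 0.248, -0.001], [0.248, -0.969, 0.0], [-0.001, -0.001, -1.0]]
wrist_force: [-13.1, -0.1, 19.2]
grip_width: 0.0152
finger_force: 40.0
```

```bash
python3 -c "
from rim import *
rimfit()"
```

```text
t 40.07 tcp [ 0.424  -0.3355  0.0449] a 14.37 w 0.0152 F [-13.1  -0.1  19.2] q [-0.71  0.4   2.1  -0.    0.64  0.61]
centre [ 0.5019 -0.3166] slope deg x,y [1.  0.3] rim z 0.0659 18
scene rim ext [ 0.403 -0.374  0.05 ] [ 0.558 -0.263  0.113]
```

Seated, with 19 N on it. Release with light force first, then open and rise.

Emit:
apply_moves:
  rows:
    - {"fingers":0,"x":0,"y":0,"z":0,"roll":0}
    - {"fingers":0,"x":0,"y":0,"z":-0.1,"roll":0}
    - {"fingers":0,"x":0,"y":0,"z":-0.1,"roll":0}
    - {"fingers":30,"x":0,"y":0,"z":-0.1,"roll":0}
    - {"fingers":50,"x":0,"y":0,"z":-0.1,"roll":0}
    - {"fingers":60,"x":0,"y":0,"z":-0.1,"roll":0}
    - {"fingers":60,"x":0,"y":0,"z":-0.1,"roll":0}
    - {"fingers":60,"x":0,"y":0,"z":-2,"roll":0}
    - {"fingers":60,"x":0,"y":0,"z":-6,"roll":0}
    - {"fingers":60,"x":0,"y":0,"z":-10,"roll":0}
    - {"fingers":60,"x":0,"y":0,"z":-14,"roll":0}
    - {"fingers":60,"x":0,"y":0,"z":-18,"roll":0}
  grip_force: 3

```text
clock: 41.17
tcp_pos: [0.4245, -0.335, 0.2263]
orientation: [[0.969, 0.248, -0.0], [0.248, -0.969, 0.0], [-0.0, -0.0, -1.0]]
wrist_force: [0.8, -0.9, 0.7]
grip_width: 0.0546
finger_force: 0.0
```

```bash
python3 -c "
from rim import *
rimfit();go(.60,-.18,.30,60);go(.715,.008,.30,93.7)"
```

```text
t 41.17 tcp [ 0.4245 -0.335   0.2263] a 14.37 w 0.0546 F [ 0.8 -0.9  0.7] q [-0.71  0.11  2.05  0.    0.98  0.61]
centre [ 0.5046 -0.3154] slope deg x,y [-0.  0.] rim z 0.0651 18
scene rim ext [ 0.386 -0.375  0.05 ] [ 0.56  -0.264  0.068]
shift [ 20.67 -10.9   -6.88] roll -0.796 rows 7
shift [ 36.48 -26.26  -6.92] roll -1.385 rows 12
```

Emit:
apply_moves:
  rows:
    - {"fingers":45,"x":36.5,"y":-26.3,"z":-8,"roll":-1.385}
    - {"fingers":45,"x":36.5,"y":-26.3,"z":-8,"roll":-1.385}
    - {"fingers":45,"x":36.5,"y":-26.3,"z":-8,"roll":-1.385}
    - {"fingers":45,"x":36.5,"y":-26.3,"z":-8,"roll":-1.385}
    - {"fingers":45,"x":36.5,"y":-26.3,"z":-8,"roll":-1.385}
    - {"fingers":45,"x":36.5,"y":-26.3,"z":-8,"roll":-1.385}
    - {"fingers":45,"x":36.5,"y":-26.3,"z":-8,"roll":-1.385}
    - {"fingers":45,"x":36.5,"y":-26.3,"z":-8,"roll":-1.385}
    - {"fingers":45,"x":36.5,"y":-26.3,"z":-8,"roll":-1.385}
    - {"fingers":45,"x":36.5,"y":-26.3,"z":-8,"roll":-1.385}
    - {"fingers":45,"x":36.5,"y":-26.3,"z":-8,"roll":-1.385}
    - {"fingers":45,"x":36.5,"y":-26.3,"z":-8,"roll":-1.385}

```text
clock: 42.27
tcp_pos: [0.7166, 0.0149, 0.3052]
orientation: [[-0.076, 0.997, 0.002], [0.997, 0.076, 0.001], [0.001, 0.003, -1.0]]
wrist_force: [0.5, -0.2, 0.3]
grip_width: 0.0414
finger_force: 0.0
```

Emit:
apply_moves:
  rows:
    - {"fingers":45,"x":0,"y":0,"z":0,"roll":0}
    - {"fingers":45,"x":0,"y":0,"z":0,"roll":0}
    - {"fingers":45,"x":0,"y":0,"z":0,"roll":0}

```text
clock: 42.52
tcp_pos: [0.7123, 0.0092, 0.3038]
orientation: [[-0.063, 0.998, -0.001], [0.998, 0.063, -0.0], [-0.0, -0.001, -1.0]]
wrist_force: [-0.8, 0.1, 0.1]
grip_width: 0.041
finger_force: 0.0
```

```bash
python3 - <<'E'
from h import *
st();go(.7188,.0055,.153,93.7)
for n in('wrist','scene'):
    c=cam(n);P=cloud(c);im=c['img'].astype(int);save(c,n+'13.png')
    br=(im.min(-1)>120)
    m=br&(P[...,0]>.69)&(P[...,0]<.76)&(abs(P[...,1])<.08)&(P[...,2]>.14)&(P[...,2]<.2)
    p=P[m]
    if len(p)>10: print(n,len(p),p.min(0).round(4),np.median(p,0).round(4),p.max(0).round(4))
    for lo in(.18,.19,.2,.205):
        k=(abs(P[...,1])<.1)&(P[...,0]>.62)&(P[...,0]<.7)&(P[...,2]>lo)&(P[...,2]<lo+.01)
        if k.sum()>3: print(' lid edge z',lo,P[k][:,0].min().round(4),P[k][:,0].max().round(4))
E
```

```text
t 42.52 tcp [0.7123 0.0092 0.3038] a 93.6 w 0.041 F [-0.8  0.1  0.1] q [-0.02  0.31  1.65 -0.    1.18 -0.08]
shift [-0.41  0.64 15.08] roll -0.002 rows 4
wrist 1495 [ 0.69   -0.0429  0.1724] [0.7163 0.0088 0.1771] [0.7265 0.0563 0.1828]
 lid edge z 0.18 0.6839 0.6997
 lid edge z 0.2 0.6591 0.6948
 lid edge z 0.205 0.6591 0.6885
scene 313 [ 0.6902 -0.0444  0.1684] [0.7192 0.0041 0.1766] [0.7269 0.0539 0.1835]
 lid edge z 0.18 0.6746 0.6995
 lid edge z 0.19 0.6771 0.6926
 lid edge z 0.2 0.6532 0.6948
 lid edge z 0.205 0.6555 0.6926
```

Emit:
apply_moves:
  rows:
    - {"fingers":24,"x":-0.4,"y":0.85,"z":0,"roll":0}
    - {"fingers":24,"x":-0.4,"y":0.85,"z":1,"roll":0}
    - {"fingers":24,"x":-0.4,"y":0.85,"z":3,"roll":0}
    - {"fingers":24,"x":-0.4,"y":0.85,"z":6,"roll":0}
    - {"fingers":24,"x":-0.4,"y":0.85,"z":8,"roll":0}
    - {"fingers":24,"x":-0.4,"y":0.85,"z":8,"roll":0}
    - {"fingers":24,"x":-0.4,"y":0.85,"z":8,"roll":0}

```text
clock: 43.2
tcp_pos: [0.7214, 0.0063, 0.2233]
orientation: [[-0.064, 0.998, -0.002], [0.998, 0.064, 0.0], [0.0, -0.002, -1.0]]
wrist_force: [0.3, 0.5, 1.2]
grip_width: 0.0219
finger_force: 0.0
```

```bash
python3 -c "
from h import *
st();go(.7208,.0055,.155,93.7)"
```

```text
t 43.2 tcp [0.7214 0.0063 0.2233] a 93.69 w 0.0219 F [0.3 0.5 1.2] q [-0.02  0.4   1.68  0.    1.06 -0.09]
shift [-0.08 -0.05  6.83] roll -0.0 rows 2
```

Emit:
apply_moves:
  rows:
    - {"fingers":24,"x":0,"y":0,"z":1.5,"roll":0}
    - {"fingers":24,"x":0,"y":0,"z":3,"roll":0}
    - {"fingers":24,"x":0,"y":0,"z":4.5,"roll":0}
    - {"fingers":24,"x":0,"y":0,"z":6,"roll":0}
    - {"fingers":24,"x":0,"y":0,"z":6.7,"roll":0}
    - {"fingers":24,"x":0,"y":0,"z":6.7,"roll":0}
    - {"fingers":0,"x":0,"y":0,"z":6.7,"roll":0}
    - {"fingers":0,"x":0,"y":0,"z":6.7,"roll":0}
    - {"fingers":0,"x":0,"y":0,"z":6.7,"roll":0}
    - {"fingers":0,"x":0,"y":0,"z":6.7,"roll":0}
  grip_force: 12

```text
clock: 44.03
tcp_pos: [0.7188, 0.0065, 0.1569]
orientation: [[-0.065, 0.998, -0.007], [0.998, 0.065, -0.0], [0.0, -0.007, -1.0]]
wrist_force: [-21.6, -2.0, 4.5]
grip_width: 0.0108
finger_force: 12.0
```

```bash
python3 - <<'E'
from h import *
st();s=manip.observe()
r=np.hypot(.155,.059);p0=np.arctan2(.059,.155)
for th in np.arange(1.75,-.01,-.06): print('%.2f y %.1f z %.1f'%(th,100*(r*np.cos(p0+1.75)-r*np.cos(p0+th)),100*(r*np.sin(p0+1.75)-r*np.sin(p0+th))),end=' | ')
E
```

```text
t 44.03 tcp [0.7188 0.0065 0.1569] a 93.73 w 0.0108 F [-21.6  -2.    4.5] q [-0.02  0.47  1.71 -0.    0.96 -0.09]
1.75 y 0.0 z 0.0 | 1.69 y -0.9 z -0.5 | 1.63 y -1.8 z -0.9 | 1.57 y -2.7 z -1.3 | 1.51 y -3.6 z -1.6 | 1.45 y -4.6 z -1.9 | 1.39 y -5.6 z -2.1 | 1.33 y -6.5 z -2.3 | 1.27 y -7.5 z -2.4 | 1.21 y -8.5 z -2.4 | 1.15 y -9.5 z -2.4 | 1.09 y -10.5 z -2.3 | 1.03 y -11.5 z -2.1 | 0.97 y -12.5 z -1.9 | 0.91 y -13.4 z -1.7 | 0.85 y -14.4 z -1.3 | 0.79 y -15.3 z -1.0 | 0.73 y -16.2 z -0.5 | 0.67 y -17.1 z -0.0 | 0.61 y -17.9 z 0.5 | 0.55 y -18.7 z 1.1 | 0.49 y -19.5 z 1.7 | 0.43 y -20.2 z 2.4 | 0.37 y -20.9 z 3.1 | 0.31 y -21.5 z 3.9 | 0.25 y -22.1 z 4.6 | 0.19 y -22.7 z 5.5 | 0.13 y -23.2 z 6.3 | 0.07 y -23.6 z 7.2 | 0.01 y -24.0 z 8.1 |
```

Emit:
apply_moves:
  rows:
    - {"fingers":0,"x":0,"y":-1.1,"z":-0.5,"roll":0}
    - {"fingers":0,"x":0,"y":-2,"z":-0.9,"roll":0}
    - {"fingers":0,"x":0,"y":-2.9,"z":-1.3,"roll":0}
    - {"fingers":0,"x":0,"y":-3.8,"z":-1.6,"roll":0}
    - {"fingers":0,"x":0,"y":-4.8,"z":-1.9,"roll":0}
    - {"fingers":0,"x":0,"y":-5.8,"z":-2.1,"roll":0}
    - {"fingers":0,"x":0,"y":-6.7,"z":-2.3,"roll":0}
    - {"fingers":0,"x":0,"y":-7.7,"z":-2.4,"roll":0}
    - {"fingers":0,"x":0,"y":-8.7,"z":-2.4,"roll":0}
    - {"fingers":0,"x":0,"y":-9.7,"z":-2.4,"roll":0}
    - {"fingers":0,"x":0,"y":-10.7,"z":-2.3,"roll":0}
    - {"fingers":0,"x":0,"y":-11.7,"z":-2.1,"roll":0}

```text
clock: 45.03
tcp_pos: [0.6045, -0.001, 0.179]
orientation: [[-0.065, 0.998, 0.001], [0.998, 0.065, 0.0], [0.0, 0.001, -1.0]]
wrist_force: [-1.6, 2.5, 10.7]
grip_width: 0.0106
finger_force: 12.0
```

Emit:
apply_moves:
  rows:
    - {"fingers":0,"x":0,"y":-1,"z":0.2,"roll":0}
    - {"fingers":0,"x":0,"y":-1.9,"z":0.4,"roll":0}
    - {"fingers":0,"x":0,"y":-2.9,"z":0.8,"roll":0}
    - {"fingers":0,"x":0,"y":-3.8,"z":1.1,"roll":0}
    - {"fingers":0,"x":0,"y":-4.7,"z":1.6,"roll":0}
    - {"fingers":0,"x":0,"y":-5.6,"z":2.1,"roll":0}
    - {"fingers":0,"x":0,"y":-6.4,"z":2.6,"roll":0}
    - {"fingers":0,"x":0,"y":-7.2,"z":3.2,"roll":0}
    - {"fingers":0,"x":0,"y":-8,"z":3.8,"roll":0}
    - {"fingers":0,"x":0,"y":-8.7,"z":4.5,"roll":0}
    - {"fingers":0,"x":0,"y":-9.4,"z":5.2,"roll":0}
    - {"fingers":0,"x":0,"y":-10,"z":6,"roll":0}

```text
clock: 46.03
tcp_pos: [0.504, -0.0075, 0.1176]
orientation: [[-0.065, 0.998, -0.002], [0.998, 0.065, -0.0], [0.0, -0.002, -1.0]]
wrist_force: [-6.8, 0.2, 3.9]
grip_width: 0.0107
finger_force: 12.0
```

Emit:
apply_moves:
  rows:
    - {"fingers":0,"x":0,"y":0,"z":0,"roll":0}
    - {"fingers":0,"x":0,"y":0,"z":0,"roll":0}

```text
clock: 46.2
tcp_pos: [0.5039, -0.0075, 0.1175]
orientation: [[-0.065, 0.998, -0.003], [0.998, 0.065, 0.0], [0.0, -0.003, -1.0]]
wrist_force: [-8.2, -0.3, 6.0]
grip_width: 0.0106
finger_force: 12.0
```

Emit:
apply_moves:
  rows:
    - {"fingers":0,"x":0,"y":-0.6,"z":0.7,"roll":0}
    - {"fingers":0,"x":0,"y":-1.1,"z":1.4,"roll":0}
    - {"fingers":0,"x":0,"y":-1.6,"z":2.2,"roll":0}
    - {"fingers":0,"x":0,"y":-2,"z":3,"roll":0}
    - {"fingers":0,"x":0,"y":-2.4,"z":3.8,"roll":0}
    - {"fingers":0,"x":0,"y":-2.6,"z":4.2,"roll":0}
    - {"fingers":0,"x":0,"y":-2.7,"z":4.5,"roll":0}
    - {"fingers":0,"x":0,"y":-2.7,"z":4.6,"roll":0}
    - {"fingers":0,"x":0,"y":-2.7,"z":4.6,"roll":0}

```text
clock: 46.95
tcp_pos: [0.4785, -0.0093, 0.0725]
orientation: [[-0.065, 0.998, -0.001], [0.998, 0.065, -0.0], [-0.0, -0.001, -1.0]]
wrist_force: [-2.0, 1.1, 3.7]
grip_width: 0.0106
finger_force: 12.0
```

Back at the shut position. Release and rise, then check everything.

Emit:
apply_moves:
  rows:
    - {"fingers":40,"x":0,"y":0,"z":0,"roll":0}
    - {"fingers":50,"x":0,"y":0,"z":0,"roll":0}
    - {"fingers":50,"x":0,"y":0,"z":0,"roll":0}
    - {"fingers":50,"x":0,"y":0,"z":0,"roll":0}
    - {"fingers":50,"x":0,"y":0,"z":-3,"roll":0}
    - {"fingers":50,"x":0,"y":0,"z":-7,"roll":0}
    - {"fingers":50,"x":0,"y":0,"z":-11,"roll":0}
    - {"fingers":50,"x":0,"y":0,"z":-15,"roll":0}
    - {"fingers":50,"x":0,"y":0,"z":-15,"roll":0}
    - {"fingers":50,"x":0,"y":0,"z":-15,"roll":0}

```text
clock: 47.78
tcp_pos: [0.4797, -0.0093, 0.2248]
orientation: [[-0.065, 0.998, 0.005], [0.998, 0.065, -0.0], [-0.001, 0.005, -1.0]]
wrist_force: [0.7, -0.2, -0.6]
grip_width: 0.0456
finger_force: 0.0
```

```bash
python3 - <<'E'
from h import *
st();c=cam('scene');save(c,'s14.png');P=cloud(c);z=P[...,2]
d=P[...,:2]-[.543,-.0058];X=d@[.998,.0646];Y=d@[-.0646,.998]
for a,b in((-.085,-.06),(-.01,.01),(.06,.085)):
    m=(X>a)&(X<b)&(abs(Y)<.13)&(z<.07);print('lid z at X',a,np.nanmedian(z[m]).round(4))
E
```

```text
t 47.78 tcp [ 0.4797 -0.0093  0.2248] a 93.73 w 0.0456 F [ 0.7 -0.2 -0.6] q [-0.07  0.01  2.17 -0.    0.97 -0.13]
lid z at X -0.085 0.0546
lid z at X -0.01 0.0551
lid z at X 0.06 0.0538
```

View pics/s14.png

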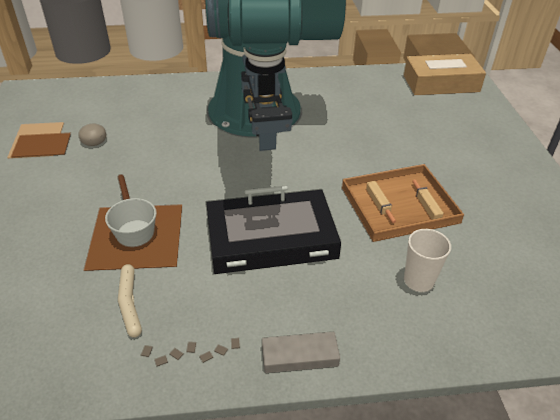

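The lid is shut and level at (272,228), and the empty pan stands upright on the pad at (132,225). Both flakers are in the tray at (380,200) and (430,198), and the cup and antler are untouched.

```bash
python3 -c "
from station import ticket
print(ticket.job_done())"
```

```text
the job is handed in; nothing more can be done
None
```

The job is done and handed in: both flakers are in the tray, four cobbles are in the shut case, the empty pan is upright on the pad, and the cup and antler were not touched.

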